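# Load the vial warmer

## Robot

A 6-joint arm with a two-finger parallel gripper is mounted at the origin on the work surface. World frame = base frame: x ahead of the robot, y to its left, z up, the work surface at z = 0. Lengths are in m, angles in rad, forces in N, time in s.
With the tool pointing down it reaches from about 0.275 to 0.75 m from the base axis. Payload 10.2 kg.
Tool frame: the origin (TCP) lies at the very end of the fingers, on their centre line; the grasp point (between the pads) lies 19 mm behind it; z points along the fingers, x is the direction in which the jaws open and shut, and the axes are right-handed (so a half turn about z gives the same grasp; the last joint's range is limited). The gripper opens to 88 mm and grips with 3 to 60 N. Pads are 18 mm wide; open, the fingers measure 123 mm over their backs; the gripper's body (75 mm by 187 mm) begins 45 mm behind the grasp point.
Start: joints at [-1.428, 0.313, 1.498, -0, 1.331, -0.223], TCP at [0.188, -0.49, 0.199] pointing down, gripper open.
Joint ranges: [-2.94, 2.94], [-0.97, 2.17], [0.19, 2.56], [-1.23, 4.37], [0.02, 3.11], [-2.88, 2.88]. Speed limits (rad/s): [2.39, 2.39, 3.01, 3.14, 3.14, 3.14].

## Interface

Orientations are given as a 3x3 rotation matrix whose columns are the frame's x, y, z axes.
In Python, from cell import r, eyes, finder gives the robot as it stands.
- The arm moves only by the shell command python3 -m pendant 'ROWS' [FORCE]. ROWS is JSON, a list of rows, each an object with "xyz": the shift along the tool's x, y, z in cm, a list of three; "twist": the turn about the tool's z in degrees; "hand": the opening in per cent of the stroke, from 0 (shut) to 100 (fully open). In form: [{"xyz": [x, y, z], "twist": twist, "hand": hand}, ...]. A call has 1 to 20 rows; each row shifts and turns the commanded pose from where the row before left it, along the tool's axes as they then stand; what a row does not reach is not made up. A row lasts 1/12 s, in which the tool goes at most 41.7 mm and 7.16 degrees, less where a joint would pass 70% of its speed; a pose out of reach is approached as far as the arm can. A call with a gripper value outside its range is refused whole. The fingers move at their own pace and stop on an object; FORCE is the grip in N (left out, the last holds). Time passes only in rows, so rows that do not move let the fingers close. It gives the time, the measured TCP pose, the force and the opening at its end, in the units of the state.
- r.get_obs(): the state, without advancing time (a new reading comes with each control period).
- eyes.grab_frame(name): name is "scene" or "top"; returns (picture, depth): 420x560x3 uint8, blue, green, red; 420x560 float32, m along the optical axis (not along the pixel's ray), 0 where there is no reading.
- eyes.camera_params(name): a dict with "K" (3x3 intrinsics, pixels), "view" (4x4, takes a point from world to camera coordinates). Camera axes: x right, y down, z forward; pixel columns grow to the right and rows downward; lengths in m; the calibration is good to about 2 mm. A picture is of the moment at which its call begins. camera_params takes no time and is no camera call.
- r.close_job(): hands the job in, once; it reports no verdict.
Trained networks look in the newest picture that a camera, given by its name, has taken for a name from the list of things; names that differ only in an ending like _2 or _b are one class to them, and where a whole thing is asked for, a point or a joint stands for the part that bears it (a point fixed in the world has none). Each returns a list of dicts, best first, with "confidence" (0 to 1); they miss things now and then, are a little off and sometimes report something else, mostly with a low value. They report only what shows in the picture. A call takes as long as a camera call.
- finder.spot_in(camera, query): "box" ([left, top, right, bottom] in pixels, round what is visible of it).
- finder.trace(camera, query): "region" (420x560 bool, what is visible of it) and "box" ([left, top, right, bottom] in pixels, round what is visible of it).
- finder.place_of(camera, query): "uv" ([column, row] in pixels: a listed point, or the origin of a listed thing).
The state is a dict: "time_s": time; "joint_positions": joint angles; "qvel": joint speeds; "effort": joint torques, N m; "eef_pos": TCP position; "orientation": TCP orientation; "wrist_force": force on the tool from outside, world axes, zero at the start; "moment": the same for the moment, N m; "opening": finger opening in m.
Only numpy, scipy, OpenCV 4.12 (cv2) and the standard library are available. Lean on these libraries where they do the work, as an engineer would, in place of code of your own. Each camera call takes 0.05 s, during which the arm holds its last target.

## Task

Draw the steel cover straight and level out of its channel on the vial warmer and, keeping it level all the way, lay it flat in the empty steel tray. Then stand every vial that is there upright in the well that matches its diameter, push the stem thermometer from its stand fully home into the warmer's port, and, when all that is in place, press the start button. Leave the tin, the syringe and the bowl where they are.

Things in the scene. Friction and masses are not known exactly. Their poses are not given: they have to be found in the camera images.
- cover_grip (a point): centre of the black grip bar (14 mm thick along its y, 40 wide in x, 30 high) standing on the loose steel sliding cover, a plate 66 (x) x 208 (y) x 8 mm, 0.25 kg. The plate's middle lies 20 mm to the bar's +y side, its underside 23 mm below this point. It starts flat in the warmer's channel over all wells, its y along the warmer's y, its +y end within 10 mm of the port block.
- warmer: fixed vial warmer; origin at table height under the middle of the row of wells; y along the row from smallest to largest well (at y = -75, -25, 25, 75 mm; port at 122), z up. Aluminium block 87 (x) x 208 (y) mm, top 41 mm high, with a lipped rail on each long side that holds the cover. In front (-x) a ledge 40 mm deep, 34 mm high with the start button.
- channel_mouth (a point): middle of the floor (41 mm high) at the open -y end of the channel formed by the rails: 69 mm wide, 9.5 mm high for the 8 mm cover; lips 4 mm thick, tops 54.5 mm above the table, 57 mm gap between them. Closed by the port block at +y: the cover comes out only drawn level and straight towards the warmer's -y, 208 mm from fully shut (grip bar then at y = -20 mm).
- well28 (a point): centre of the mouth of the smallest round well in the row, 31 mm in diameter, 20 mm deep, mouth 41 mm above the table, for the 28 mm vial. It is under the cover at the start.
- well32 (a point): centre of the mouth of the second round well in the row, 35 mm in diameter, 20 mm deep, mouth 41 mm above the table, for the 32 mm vial. It is under the cover at the start.
- well36 (a point): centre of the mouth of the third round well in the row, 39 mm in diameter, 20 mm deep, mouth 41 mm above the table, for the 36 mm vial. It is under the cover at the start.
- well40 (a point): centre of the mouth of the largest round well in the row, 43 mm in diameter, 20 mm deep, mouth 41 mm above the table, for the 40 mm vial. It is under the cover at the start.
- vial28_mid (a point): centre (29 mm above its foot) of the upright round vial of 28 mm diameter, 58 mm tall, brown with a steel foot and an aluminium cap of the same diameter, straight-sided, about 0.06 kg, most of it in the foot; z along its axis. It stands on the table; any of the vials may be absent. Seated, this point is 50 mm above the table.
- vial32_mid (a point): centre (29 mm above its foot) of the upright round vial of 32 mm diameter, 58 mm tall, brown with a steel foot and an aluminium cap of the same diameter, straight-sided, about 0.06 kg, most of it in the foot; z along its axis. It stands on the table; any of the vials may be absent. Seated, this point is 50 mm above the table.
- vial36_mid (a point): centre (29 mm above its foot) of the upright round vial of 36 mm diameter, 58 mm tall, brown with a steel foot and an aluminium cap of the same diameter, straight-sided, about 0.06 kg, most of it in the foot; z along its axis. It stands on the table; any of the vials may be absent. Seated, this point is 50 mm above the table.
- vial40_mid (a point): centre (29 mm above its foot) of the upright round vial of 40 mm diameter, 58 mm tall, brown with a steel foot and an aluminium cap of the same diameter, straight-sided, about 0.06 kg, most of it in the foot; z along its axis. It stands on the table; any of the vials may be absent. Seated, this point is 50 mm above the table.
- thermo_head (a point): centre of the round white head (20 mm diameter, 24 mm tall) of the stem thermometer; below it a steel stem 6 mm thick, 40 mm long with a tapered tip that ends 52 mm below this point. z up along the stem. It starts upright in a grey stand, a fixed block 44 x 44 x 45 mm with a 9 mm hole, the head resting on top.
- port (a point): centre of the mouth of the thermometer port, a 9 mm round hole 42 mm deep in the top of the white port block (36 mm long in y, 54.5 mm high) at the +y end of the warmer. With the stem fully home the head rests on the block and the head's centre is 12 mm above this point.
- tray_floor (a point): centre of the floor (3 mm above the table) of the fixed steel rest tray for the cover, 270 mm long (its y) x 130 mm wide (its x) with a rim 10 mm high and 4 mm thick. The cover fits lengthwise, either way round.
- start_top (a point): centre of the top of the dark grey round start button, 24 mm in diameter, in a black housing on the warmer's ledge near its +y end; pressed straight down.
- start (a joint): travel of the start button, 0 up, 0.006 m fully down (about 5 N); it springs back.
- tin_mid (a point): a flat black round tin, 52 mm in diameter, 20 mm high (centre); bystander, loose.
- syringe_mid (a point): a glass syringe with steel plunger, 150 mm long, lying on the table (about 24 mm high); bystander, loose.
- dish_mid (a point): a steel bowl 100 mm across, 35 mm high (half-way up); bystander, loose.

How it is judged:
On the way, in this order (a step that is already met when the one before it is completed fails the run):
1. the cover is drawn out along the channel, level and at channel height (y of cover_grip in the frame of warmer below -0.215 m and z of cover_grip in the frame of warmer between 0.054 and 0.074 m and angle between cover_grip's own z axis and vertical below 0.1 rad), for 0.1 s.
2. the cover lies flat in the tray (height (world z) of cover_grip below 0.031 m and angle between cover_grip's own z axis and vertical below 0.06 rad and horizontal distance between cover_grip and tray_floor below 0.075 m), for 0.3 s.
3. with the cover in the tray, every vial in its matching well and the thermometer home, the start button is pressed (all of step 2 and value of joint start above 0.0035 m and horizontal distance between vial28_mid and well28 below 0.006 m and height (world z) of each of vial28_mid, vial32_mid, vial36_mid, vial40_mid below 0.055 m and angle between each of vial28_mid, vial32_mid, vial36_mid, vial40_mid, thermo_head's own z axis and vertical below 0.12 rad and horizontal distance between vial32_mid and well32 below 0.006 m and horizontal distance between vial36_mid and well36 below 0.006 m and horizontal distance between vial40_mid and well40 below 0.006 m and horizontal distance between thermo_head and port below 0.006 m and height (world z) of thermo_head below 0.072 m), for 0.05 s.
At the end, for the whole second after the job is handed in: Cover flat on the tray floor (0.06 rad, grip within 75 mm of tray centre); every vial present upright in the well of its own size, within 5 mm of fully down; thermometer upright in the port, within 5.5 mm of home; start button pressed with all in place, and up again (all of step 2 and horizontal distance between vial28_mid and well28 below 0.006 m and height (world z) of each of vial28_mid, vial32_mid, vial36_mid, vial40_mid below 0.055 m and angle between each of vial28_mid, vial32_mid, vial36_mid, vial40_mid, thermo_head's own z axis and vertical below 0.12 rad and horizontal distance between vial32_mid and well32 below 0.006 m and horizontal distance between vial36_mid and well36 below 0.006 m and horizontal distance between vial40_mid and well40 below 0.006 m and horizontal distance between thermo_head and port below 0.006 m and height (world z) of thermo_head below 0.072 m and value of joint start below 0.002 m); the robot touches nothing.
It fails at once if the cover is tipped more than 0.3 rad from level (angle between cover_grip's own z axis and vertical above 0.3 rad).
It fails at once if a bystander (tin, syringe, bowl) is moved more than 30 mm (distance of any of tin_mid, syringe_mid, dish_mid from where it was at the start of the episode above 0.03 m).
Of vial28, vial32, vial36, vial40 only 2 to 4 are there at a start; the rules pass over those that are not, and their reading is None.
At some moment in a run one of vial28, vial32, vial36, vial40 may be knocked a few centimetres aside while the robot is not near it.
It also fails if it takes over 210 s, if anything falls off the work surface, if the arm or the gripper's body presses on something with over 40 N, if the wrist force passes 120 N, or if a joint passes its speed limit or range.

## Working session

There is one attempt and no reset: what is moved stays moved. The work goes in short steps, Python scripts to look and compute and a shell command to move; the robot and the scene stay as the last step left them, time stands still between calls to the robot, and variables do not carry over. Pictures are saved under pics/ and viewed, and the job is handed in when it is done.

```bash
ls; mkdir -p pics; python3 - <<'E'
from cell import r,eyes,finder
import cv2,numpy as np
print(r.get_obs())
for n in("scene","top"):
    im,d=eyes.grab_frame(n); cv2.imwrite(f"pics/{n}0.png",im); np.save(f"{n}_d.npy",d)
    p=eyes.camera_params(n); print(n,np.round(p["K"],1).tolist(),np.round(p["view"],4).tolist())
E
```

```text
pics
{'time_s': 0.0, 'joint_positions': array([-1.42842874e+00,  3.13437464e-01,  1.49839962e+00,  1.30687501e-05,
        1.33101861e+00, -2.23398494e-01]), 'qvel': array([ 4.41864586e-04, -1.07014042e-03, -4.49038279e-04, -4.91870384e-04,
        7.41197299e-05,  4.84550118e-04]), 'effort': array([ 1.32915538e-03, -4.02211154e+01, -2.52271557e+01,  6.94495649e-02,
        3.52265022e-02, -1.16227802e-04]), 'eef_pos': array([ 0.18772516, -0.48998281,  0.19838162]), 'orientation': array([[ 3.57661797e-01, -9.33851172e-01, -1.66642282e-04],
       [-9.33850378e-01, -3.57661716e-01,  1.25205986e-03],
       [-1.22883913e-03, -2.92195022e-04, -9.99999202e-01]]), 'wrist_force': array([-0.42034716,  0.70772743, -0.67735461]), 'moment': array([ 0.00980331, -0.01477227,  0.02093183]), 'opening': 0.08818657210371644}
scene [[485.5, 0.0, 272.9], [0.0, 485.5, 208.3], [0.0, 0.0, 1.0]] [[0.5092, 0.8605, -0.0165, -0.3086], [0.5333, -0.3306, -0.7786, -0.2318], [-0.6755, 0.3877, -0.6273, 1.5168], [0.0, 0.0, 0.0, 1.0]]
top [[411.6, 0.0, 285.0], [0.0, 411.6, 210.5], [0.0, 0.0, 1.0]] [[0.0146, -0.9998, 0.0152, 0.0318], [-0.9951, -0.016, -0.0977, 0.557], [0.0979, -0.0137, -0.9951, 0.8386], [0.0, 0.0, 0.0, 1.0]]
```

View pics/scene0.png

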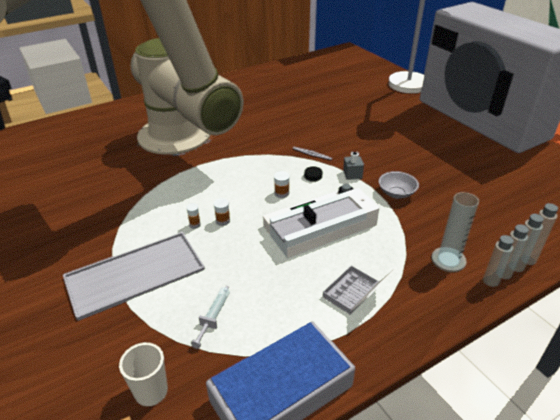

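View pics/top0.png

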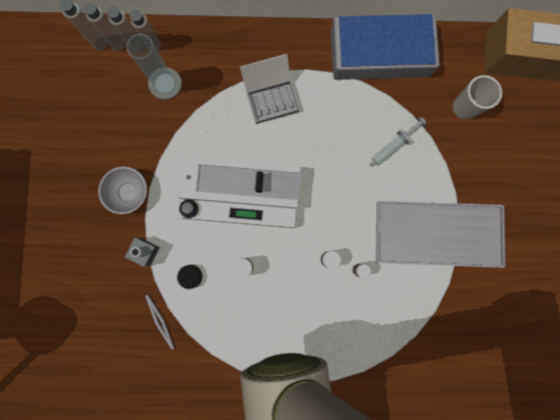

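The scene picture shows three vials (194,215), (222,212) and (282,185), with the cover grip at (310,213). In the top picture the vials are at (364,271), (332,260) and (244,268), the warmer at (248,190), the port at (188,177), the button at (188,208), the thermometer stand at (140,252) and the tray at (440,235).

```bash
cat > h.py <<'E'
from cell import r,eyes,finder
import cv2,numpy as np
P={n:eyes.camera_params(n) for n in("scene","top")}
def proj(n,X):
    X=np.atleast_2d(X);V=P[n]["view"];c=X@V[:3,:3].T+V[:3,3];u=c@np.array(P[n]["K"]).T;return u[:,:2]/u[:,2:]
def ray(n,uv):
    K=np.array(P[n]["K"]);V=np.array(P[n]["view"]);R=V[:3,:3];d=R.T@np.linalg.solve(K,[uv[0],uv[1],1]);return -R.T@V[:3,3],d
def atz(n,uv,z):
    o,d=ray(n,uv);return o+d*(z-o[2])/d[2]
def tri(a,b):
    A=np.zeros((3,3));B=np.zeros(3)
    for n,uv in(("scene",a),("top",b)):
        o,d=ray(n,uv);d=d/np.linalg.norm(d);M=np.eye(3)-np.outer(d,d);A+=M;B+=M@o
    return np.linalg.solve(A,B)
def cloud(n,d):
    v,u=np.mgrid[:420,:560];K=np.array(P[n]["K"]);V=np.array(P[n]["view"])
    c=np.stack([(u-K[0,2])/K[0,0]*d,(v-K[1,2])/K[1,1]*d,d],-1)
    return (c-V[:3,3])@V[:3,:3]
E
python3 - <<'E'
from h import *
for n in("scene","top"): eyes.grab_frame(n)
Z=dict(cover_grip=.064,warmer=0,channel_mouth=.041,vial28_mid=.029,vial32_mid=.029,vial36_mid=.029,vial40_mid=.029,thermo_head=.057,port=.0545,tray_floor=.003,start_top=.045,tin_mid=.01,syringe_mid=.012,dish_mid=.0175)
for q,z in Z.items():
    o=[]
    for n in("scene","top"):
        l=finder.place_of(n,q)
        o.append([(round(x["confidence"],2),np.round(x["uv"],1).tolist(),np.round(atz(n,x["uv"],z)[:2],4).tolist()) for x in l[:2]])
    t=tri(o[0][0][1],o[1][0][1]) if o[0] and o[1] else None
    print(q,o,None if t is None else np.round(t,4))
print(r.get_obs()["time_s"])
E
```

```text
cover_grip [[(0.95, [305.9, 214.8], [0.609, 0.0861])], [(0.84, [260.4, 185.5], [0.6028, 0.0914]), (0.18, [298.2, 187.8], [0.5994, 0.0148])]] [0.6033 0.091  0.058 ]
warmer [[(0.62, [316.7, 231.6], [0.6109, 0.1175])], [(0.92, [249.5, 183.7], [0.6165, 0.1183]), (0.56, [440.0, 235.5], [0.51, -0.2969])]] [0.615  0.1165 0.0039]
channel_mouth [[(0.74, [280.2, 234.6], [0.6137, 0.015]), (0.61, [316.4, 170.4], [0.4482, 0.2269])], [(0.73, [237.6, 180.5], [0.6161, 0.1401]), (0.72, [299.0, 186.5], [0.6057, 0.0122])]] [0.5979 0.0899 0.0108]
vial28_mid [[(0.6, [190.8, 219.7], [0.4465, -0.1305]), (0.49, [316.4, 231.5], [0.6365, 0.0976])], [(0.71, [360.0, 266.2], [0.4425, -0.117])]] [ 0.44   -0.1233  0.0206]
vial32_mid [[(0.72, [363.3, 199.8], [0.6003, 0.2623])], [(0.66, [186.1, 179.0], [0.6195, 0.2497]), (0.32, [249.9, 184.4], [0.6103, 0.1152])]] [0.6168 0.2462 0.0464]
vial36_mid [[(0.68, [224.8, 210.7], [0.4586, -0.0471]), (0.64, [396.8, 186.7], [0.6024, 0.3687])], [(0.51, [331.3, 260.1], [0.4542, -0.0573])]] [ 0.4568 -0.0522  0.0304]
vial40_mid [[(0.95, [278.6, 183.6], [0.432, 0.1205]), (0.58, [13
[... 295 characters left out ...]
3323 0.0533]
port [[(0.8, [363.3, 200.3], [0.6262, 0.2382])], []] None
tray_floor [[(0.69, [222.0, 211.6], [0.4282, -0.0422]), (0.59, [133.4, 269.7], [0.5071, -0.2948])], [(0.66, [440.8, 234.0], [0.5131, -0.2975])]] [ 0.547  -0.1666  0.1644]
start_top [[(0.74, [189.8, 216.7], [0.4539, -0.134]), (0.51, [348.4, 183.2], [0.5425, 0.2593])], [(0.46, [187.5, 202.2], [0.5686, 0.2413])]] [0.5328 0.0293 0.1378]
tin_mid [[(0.68, [316.5, 171.0], [0.4141, 0.2522])], [(0.72, [188.5, 272.8], [0.423, 0.2414])]] [0.4247 0.2415 0.0196]
syringe_mid [[(0.61, [212.8, 312.4], [0.7113, -0.1991])], []] None
dish_mid [[(0.84, [397.6, 187.6], [0.5955, 0.3798]), (0.69, [279.0, 231.6], [0.5809, 0.0315])], []] None
1.6
```

```bash
python3 - <<'E'
import cv2
im=cv2.imread("pics/top0.png"); cv2.imwrite("pics/t1.png",cv2.resize(im[145:290,110:310],None,fx=4,fy=4,interpolation=cv2.INTER_CUBIC))
cv2.imwrite("pics/t2.png",cv2.resize(im[190:300,310:510],None,fx=4,fy=4,interpolation=cv2.INTER_CUBIC))
im=cv2.imread("pics/scene0.png"); cv2.imwrite("pics/t3.png",cv2.resize(im[140:280,180:380],None,fx=4,fy=4,interpolation=cv2.INTER_CUBIC))
E
```

```text
(no output)
```

View pics/t1.png

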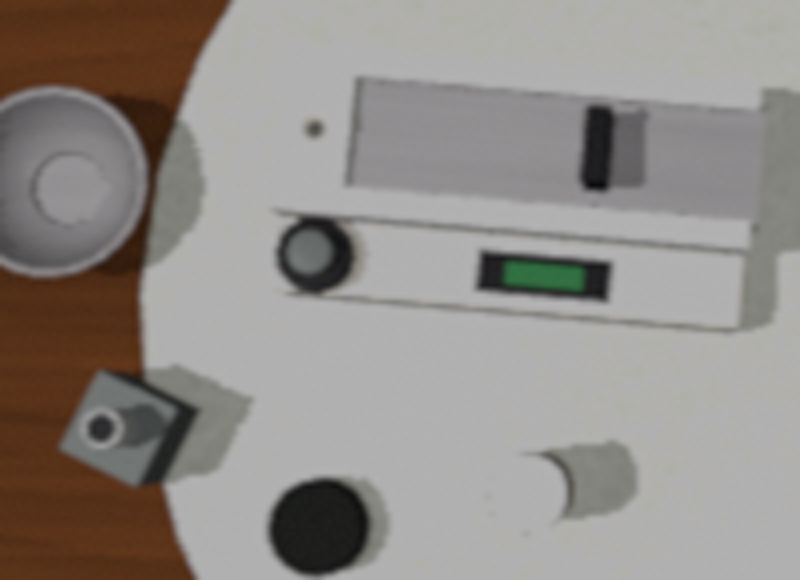

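View pics/t2.png

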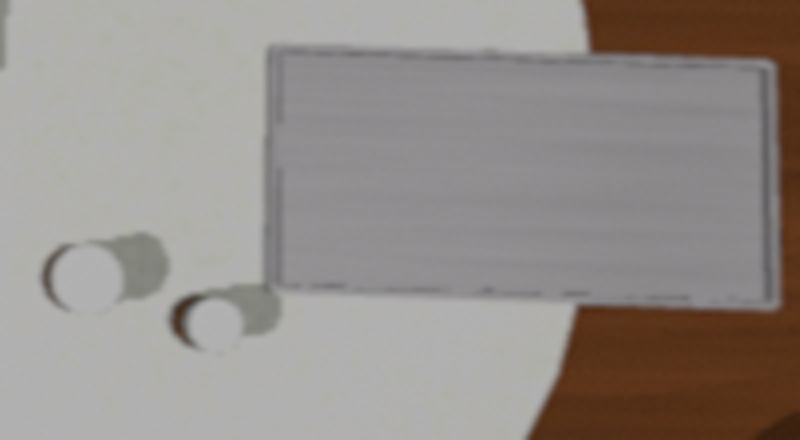

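View pics/t3.png

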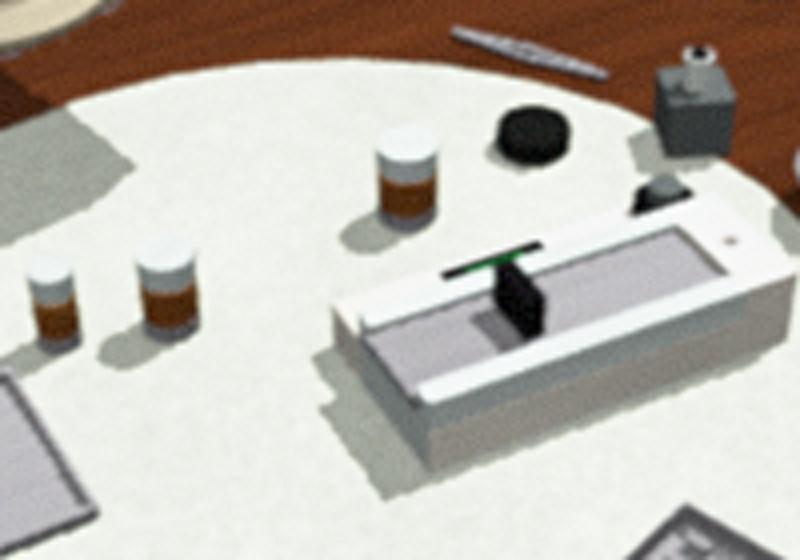

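```bash
cat > fit.py <<'E'
from h import *
from scipy.optimize import least_squares
def c(x,y,u0,v0): return [(x+.5)/4-.5+u0,(y+.5)/4-.5+v0]
T=[((0,122,54.5),c(314,128,110,145)),((28.5,104,54.5),c(359,78,110,145)),((-28.5,104,54.5),c(347,186,110,145)),((28.5,-104,54.5),c(763,108,110,145)),((-28.5,-104,54.5),c(755,218,110,145)),((-43.5,-104,54.5),c(750,248,110,145)),((-83.5,-104,34),c(738,330,110,145))]
S=[((0,122,54.5),c(730,241,180,140)),((-28.5,104,54.5),c(678,228,180,140)),((28.5,104,54.5),c(727,275,180,140)),((-28.5,-104,54.5),c(363,325,180,140)),((28.5,-104,54.5),c(413,403,180,140)),((43.5,-104,0),c(430,470,180,140))]
def W(p,q):
    q=np.array(q)/1000.;cc,s=np.cos(p[2]),np.sin(p[2]);return np.array([p[0]+cc*q[0]-s*q[1],p[1]+s*q[0]+cc*q[1],q[2]])
def res(p,sets): return np.concatenate([(proj(n,W(p,q))[0]-uv) for n,s in sets for q,uv in s])
if __name__=="__main__":
  for sets in([("top",T)],[("scene",S)],[("top",T),("scene",S)]):
    s=least_squares(res,[.615,.117,0],args=(sets,),loss="soft_l1");print(np.round(s.x,4));print(np.round(s.fun.reshape(-1,2),1).tolist())
E
python3 fit.py
```

```text
[ 0.6121  0.1168 -0.0653]
[[0.7, 0.0], [-0.4, -0.4], [-0.2, 0.0], [-0.4, 0.3], [-0.5, 0.3], [0.1, 0.1], [1.2, -0.3]]
[ 0.614   0.1148 -0.0733]
[[-0.3, -0.0], [-0.3, -1.1], [1.0, 0.3], [0.9, 0.6], [-0.1, -3.9], [-1.1, 1.6]]
[ 0.6124  0.1164 -0.0683]
[[0.9, -0.3], [-0.1, -0.7], [-0.0, -0.3], [-0.2, 0.4], [-0.4, 0.3], [0.3, 0.1], [1.3, -0.3], [-0.3, -0.8], [-0.4, -1.8], [1.1, -0.4], [1.2, 0.1], [0.3, -4.5], [-0.7, 1.0]]
```

```bash
cat >> h.py <<'E'
WP=np.array([.6122,.1165,-.0668])
def w2(q,p=None):
    p=WP if p is None else p
    q=np.array(q)/1000.;cc,s=np.cos(p[2]),np.sin(p[2]);return np.array([p[0]+cc*q[0]-s*q[1],p[1]+s*q[0]+cc*q[1],q[2]])
def inw(X,p=None):
    p=WP if p is None else p
    cc,s=np.cos(p[2]),np.sin(p[2]);d=np.array(X[:2])-p[:2];return np.array([cc*d[0]+s*d[1],-s*d[0]+cc*d[1]])*1000
def plan(xyz,jaw=None,o=None):
    "target TCP, jaw yaw deg (mod 180)"
    o=o or r.get_obs();R=o["orientation"];a=np.degrees(np.arctan2(R[1,0],R[0,0]));tw=0
    if jaw is not None: tw=-((jaw-a+90)%180-90)
    b=np.radians(a-tw);x=np.array([np.cos(b),np.sin(b),0]);y=np.array([x[1],-x[0],0])
    d=np.array(xyz)-o["eef_pos"]
    print("now",np.round(o["eef_pos"],4),"yaw",round(a,2),"tilt",np.round(np.degrees(R[:2,2]),2),"op",round(o["opening"],4),"| twist",round(tw,2),"xyz cm",np.round([d@x*100,d@y*100,-d[2]*100],2),"j6",round(o["joint_positions"][5],2),"t",round(o["time_s"],2),"F",np.round(o["wrist_force"],1))
E
python3 - <<'E'
from h import *
def c(x,y,u0,v0): return [(x+.5)/4-.5+u0,(y+.5)/4-.5+v0]
b=atz("top",c(598,148,110,145),.079);print("bar",b,inw(b))
for q in((582,108),(611,106),(611,190),(584,190)): print(inw(atz("top",c(*q,110,145),.079)))
# tray outer rim corners z=.010
q=[atz("top",c(*p,310,190),.010) for p in((268,47),(775,62),(779,308),(265,288))]
print("tray",np.round(q,4).tolist(),np.mean(q,0), [np.linalg.norm(q[i]-q[(i+1)%4]) for i in range(4)])
for a,b in((0,1),(3,2)): d=q[a]-q[b];print("yaw",np.degrees(np.arctan2(-d[0],d[1])))
for n,p,u0,v0 in(("v28",(215,324),310,190),("v36",(88,277),310,190),("v40",(530,492),110,145),):
    print(n,atz("top",c(*p,u0,v0),.058))
print("start",atz("top",c(310,250,110,145),.045),"thermo",atz("top",c(101,429,110,145),.069))
d=np.load("top_d.npy");C=cloud("top",d)
for n,(u,v) in dict(port=(192,183),rail=(240,198),ledge=(220,211),cover=(230,182),table=(300,250),button=(187,207),v28=(363,271),v36=(332,259),v40=(243,267),th=(135,252),traym=(440,235)).items(): print(n,np.round(C[v,u],4))
plan([0,0,.2],-90-3.83)
E
```

```text
bar [0.60813724 0.09338005 0.079     ] [ -2.51043305 -23.33957409]
[ 16.9034221  -13.64234129]
[ 19.12638461 -27.93817386]
[-22.95834894 -31.59864356]
[-24.07465759 -18.27171744]
tray [[0.581, -0.1572, 0.01], [0.5774, -0.4324, 0.01], [0.4453, -0.4296, 0.01], [0.452, -0.1546, 0.01]] [ 0.5139201  -0.29345916  0.01      ] [np.float64(0.27530053669948584), np.float64(0.13209717650339375), np.float64(0.27506979040624124), np.float64(0.12906269188087244)]
yaw -0.7607700956285987
yaw -1.392497141117796
v28 [ 0.43479605 -0.11805816  0.058     ]
v36 [ 0.45728171 -0.05422256  0.058     ]
v40 [0.43736189 0.12476267 0.058     ]
start [0.55836495 0.2417089  0.045     ] thermo [0.46561954 0.33554034 0.069     ]
port [0.6071 0.2316 0.0543]
rail [0.5778 0.1329 0.0545]
ledge [0.5527 0.176  0.0319]
cover [0.6114 0.1548 0.0492]
table [0.4742 0.0066 0.0021]
button [0.5573 0.239  0.058 ]
v28 [ 0.434  -0.1175  0.0571]
v36 [ 0.4571 -0.0548  0.0591]
v40 [0.4387 0.123  0.059 ]
th [0.4654 0.3354 0.0686]
traym [ 0.511  -0.2961  0.0021]
now [ 0.1878 -0.4903  0.1989] yaw -69.04 tilt [ 0. -0.] op 0.0878 | twist 24.79 xyz cm [-47.66  22.01  -0.11] j6 -0.22 t 1.6 F [-0.2 -0.6  0.2]
```

```bash
python3 -m pendant '[{"xyz":[0,0,0],"twist":6.2,"hand":100},{"xyz":[0,0,0],"twist":6.2,"hand":100},{"xyz":[0,0,0],"twist":6.2,"hand":100},{"xyz":[0,0,0],"twist":6.2,"hand":100},{"xyz":[0,0,0],"twist":0,"hand":100},{"xyz":[0,0,0],"twist":0,"hand":100}]' 60; python3 - <<'E'
from h import *
plan([*w2([0,-23,0])[:2],.14],-93.83)
E
```

```text
time_s: 2.1
eef_pos: [0.1878, -0.4903, 0.1989]
orientation: [[-0.064, -0.998, -0.0], [-0.998, 0.064, 0.0], [-0.0, 0.0, -1.0]]
wrist_force: [-0.7, 0.4, -0.3]
opening: 0.0881
now [ 0.1878 -0.4903  0.1989] yaw -93.65 tilt [-0.  0.] op 0.0881 | twist 0.18 xyz cm [-61.08 -38.29   5.89] j6 0.21 t 2.1 F [-0.7  0.4 -0.3]
```

```bash
python3 -m pendant '[{"xyz":[-3.05,-1.91,0],"twist":0.18,"hand":100},{"xyz":[-3.05,-1.91,0],"twist":0,"hand":100},{"xyz":[-3.05,-1.91,0],"twist":0,"hand":100},{"xyz":[-3.05,-1.91,0],"twist":0,"hand":100},{"xyz":[-3.05,-1.91,0],"twist":0,"hand":100},{"xyz":[-3.05,-1.91,0],"twist":0,"hand":100},{"xyz":[-3.05,-1.91,0],"twist":0,"hand":100},{"xyz":[-3.05,-1.91,0],"twist":0,"hand":100},{"xyz":[-3.05,-1.91,0],"twist":0,"hand":100},{"xyz":[-3.05,-1.91,0],"twist":0,"hand":100},{"xyz":[-3.05,-1.91,0],"twist":0,"hand":100},{"xyz":[-3.05,-1.91,0],"twist":0,"hand":100},{"xyz":[-3.05,-1.91,0],"twist":0,"hand":100},{"xyz":[-3.05,-1.91,0],"twist":0,"hand":100},{"xyz":[-3.05,-1.91,0],"twist":0,"hand":100},{"xyz":[-3.05,-1.91,0],"twist":0,"hand":100},{"xyz":[-3.05,-1.91,0],"twist":0,"hand":100},{"xyz":[-3.05,-1.91,0],"twist":0,"hand":100},{"xyz":[0,0,0],"twist":0,"hand":100},{"xyz":[0,0,0],"twist":0,"hand":100}]'; python3 - <<'E'
from h import *
plan([*w2([0,-23,0])[:2],.14],-93.83)
im,d=eyes.grab_frame("scene"); cv2.imwrite("pics/s1.png",im)
E
```

```text
time_s: 3.77
eef_pos: [0.5694, 0.0345, 0.1984]
orientation: [[-0.065, -0.998, -0.001], [-0.998, 0.065, -0.0], [0.0, 0.001, -1.0]]
wrist_force: [-0.6, 0.5, 0.2]
opening: 0.0883
now [0.5694 0.0345 0.1984] yaw -93.72 tilt [-0.05 -0.  ] op 0.0883 | twist 0.11 xyz cm [-6.17 -3.73  5.84] j6 1.49 t 3.77 F [-0.6  0.5  0.2]
```

View pics/s1.png

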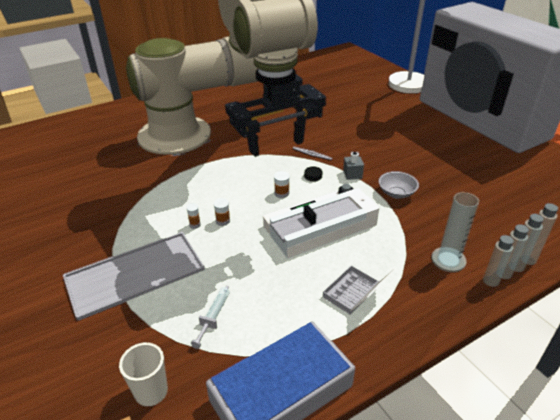

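```bash
python3 -m pendant '[{"xyz":[-3.1,-1.87,0],"twist":0.11,"hand":100},{"xyz":[-3.07,-1.86,1.8],"twist":0,"hand":100},{"xyz":[0,0,0],"twist":0,"hand":100},{"xyz":[0,0,0],"twist":0,"hand":100}]'; python3 - <<'E'
from h import *
plan([*w2([0,-23,0])[:2],.054],-93.83)
for n in("scene","top"):
    im,d=eyes.grab_frame(n); cv2.imwrite(f"pics/{n}2.png",im); print(proj(n,r.get_obs()["eef_pos"]))
E
```

```text
time_s: 4.15
eef_pos: [0.6102, 0.0919, 0.1797]
orientation: [[-0.07, -0.998, -0.002], [-0.998, 0.07, -0.0], [0.0, 0.002, -1.0]]
wrist_force: [-0.3, 0.3, 0.6]
opening: 0.0884
now [0.6102 0.0919 0.1797] yaw -94.03 tilt [-0.14 -0.01] op 0.0884 | twist -0.2 xyz cm [-0.17 -0.03 12.57] j6 1.6 t 4.15 F [-0.3  0.3  0.6]
[[309.66368489 171.78003121]]
[[257.84510534 170.46875607]]
```

View pics/scene2.png

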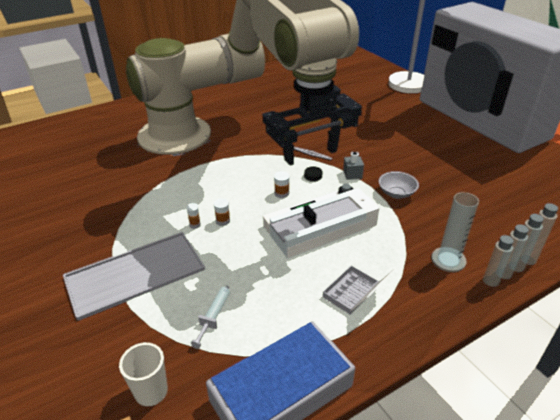

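View pics/top2.png

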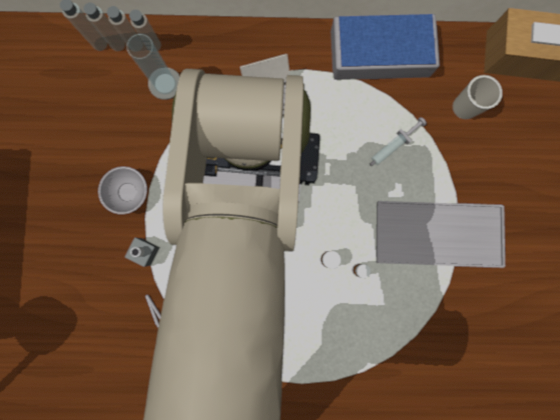

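```bash
python3 - <<'E'
from h import *
im=cv2.imread("pics/scene2.png").copy()
o=np.array([.6102,.0919,.1797])
ys=np.array([-.07,-.998,0])
for k in(-.0442,0,.0442): print(proj("scene",o+ys*k))
c=im[80:240,230:400]; cv2.imwrite("pics/s2c.png",cv2.resize(c,None,fx=4,fy=3.5,interpolation=cv2.INTER_CUBIC))
E
```

```text
[[327.79906222 166.58744907]]
[[309.92109372 172.08772361]]
[[291.51302257 177.75108771]]
```

View pics/s2c.png

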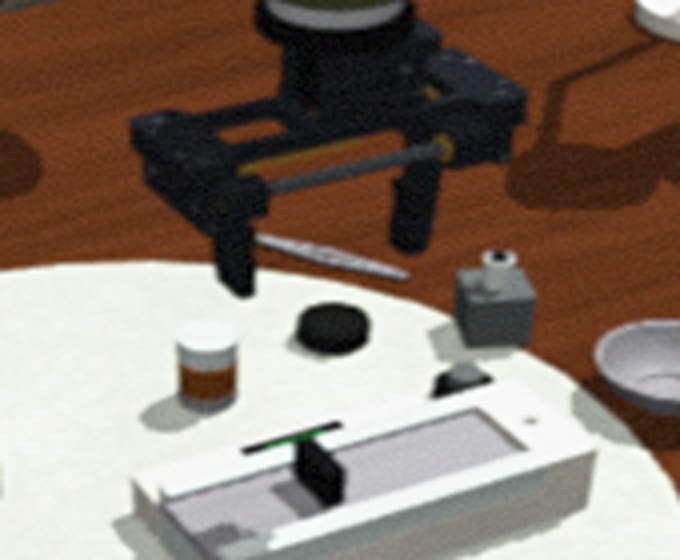

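```bash
python3 - <<'E'
from h import *
im,d=eyes.grab_frame("scene");C=cloud("scene",d)
for u,v in((288,150),(290,156),(290,160),(291,162),(333,140),(333,148),(290,165),(281,185)): print(u,v,np.round(C[v,u],4),im[v,u])
im,d=eyes.grab_frame("top");C=cloud("top",d)
m=(C[...,2]>.15)&(C[...,2]<.33)&(d>0)&(im.max(-1)<70)
print(C[m].min(0),C[m].max(0))
print(proj("top",[[.61,.092,.25]]))
o=r.get_obs();print(o["eef_pos"],o["joint_positions"])
E
```

```text
288 150 [0.6142 0.0345 0.2556] [16 15 13]
290 156 [0.6136 0.0396 0.2396] [11 12  3]
290 160 [0.6165 0.0378 0.2324] [23 18 17]
291 162 [0.6152 0.0411 0.2257] [11 11 10]
333 140 [0.6206 0.1393 0.2482] [22 17 19]
333 148 [0.6228 0.139  0.2303] [24 20 20]
290 165 [ 0.3363  0.2157 -0.0015] [187 204 195]
281 185 [0.4577 0.1122 0.0436] [121 124 129]
[ 0.56834061 -0.00140857  0.15741383] [0.85870252 0.32364356 0.32999727]
[[254.88055953 162.29803377]]
[0.61059314 0.09080557 0.18199992] [-4.17913445e-02  5.30264536e-01  1.22240558e+00 -2.24961396e-04
  1.38754014e+00  1.60237141e+00]
```

```bash
python3 - <<'E'
from h import *
o=np.array([.5694,.0345,.1984]);ys=np.array([-.065,-.998,0])
for dz in(0,.042):
  for k in(-.053,.053): print(dz,proj("scene",o+ys*k+[0,0,dz]))
im=cv2.imread("pics/s1.png")[70:180,210:340]; cv2.imwrite("pics/s1c.png",cv2.resize(im,None,fx=5,fy=5,interpolation=cv2.INTER_CUBIC))
im,d=eyes.grab_frame("scene");cv2.imwrite("pics/s3.png",im)
im=im[80:190,240:370]; cv2.imwrite("pics/s3c.png",cv2.resize(im,None,fx=5,fy=5,interpolation=cv2.INTER_CUBIC))
o=r.get_obs();print(o["time_s"],o["eef_pos"],o["wrist_force"])
E
```

```text
0 [[298.66133898 157.08414889]]
0 [[253.82877416 170.37585999]]
0.042 [[298.99778366 140.0769497 ]]
0.042 [[252.96835033 153.09404679]]
4.4 [0.61063226 0.0909837  0.18198626] [-0.19609603 -0.63951755  1.02957762]
```

View pics/s1c.png

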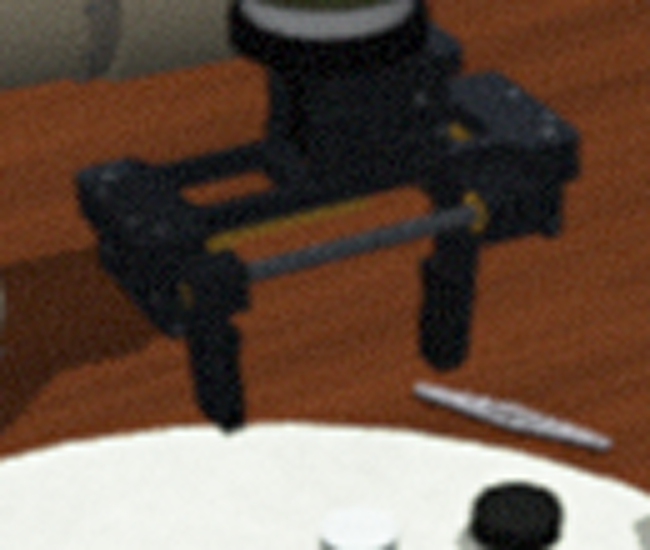

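View pics/s3c.png

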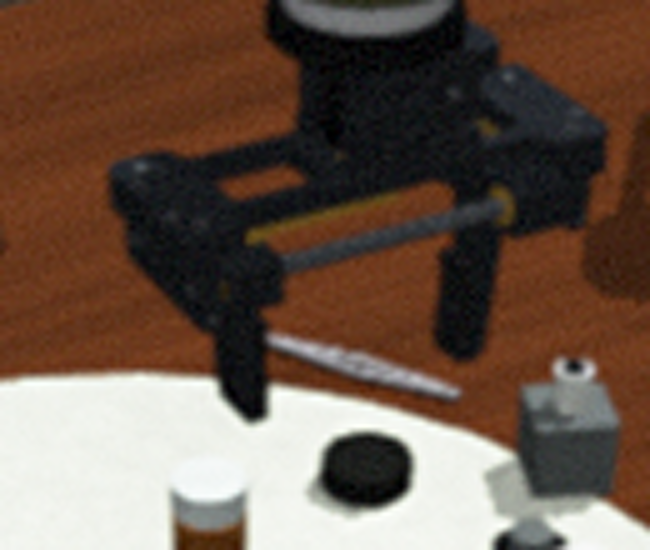

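```bash
python3 -m pendant '[{"xyz":[-0.1,0,2],"twist":-0.1,"hand":100},{"xyz":[-0.1,0,2],"twist":0,"hand":100},{"xyz":[0,0,2],"twist":0,"hand":100},{"xyz":[0,0,1.5],"twist":0,"hand":100},{"xyz":[0,0,1.5],"twist":0,"hand":100},{"xyz":[0,0,0],"twist":0,"hand":100},{"xyz":[0,0,0],"twist":0,"hand":100},{"xyz":[0,0,0],"twist":0,"hand":100}]'; python3 - <<'E'
from h import *
plan([*w2([0,-23,0])[:2],.054],-93.83)
im,d=eyes.grab_frame("scene");cv2.imwrite("pics/s4.png",im)
im=im[110:260,230:400]; cv2.imwrite("pics/s4c.png",cv2.resize(im,None,fx=4,fy=4,interpolation=cv2.INTER_CUBIC))
E
```

```text
time_s: 5.07
eef_pos: [0.6114, 0.0938, 0.0924]
orientation: [[-0.071, -0.997, 0.002], [-0.997, 0.071, -0.0], [-0.0, -0.002, -1.0]]
wrist_force: [0.0, 0.4, 0.7]
opening: 0.0877
now [0.6114 0.0938 0.0924] yaw -94.05 tilt [ 0.12 -0.01] op 0.0877 | twist -0.22 xyz cm [0.03 0.07 3.84] j6 1.6 t 5.07 F [0.  0.4 0.7]
```

View pics/s4c.png

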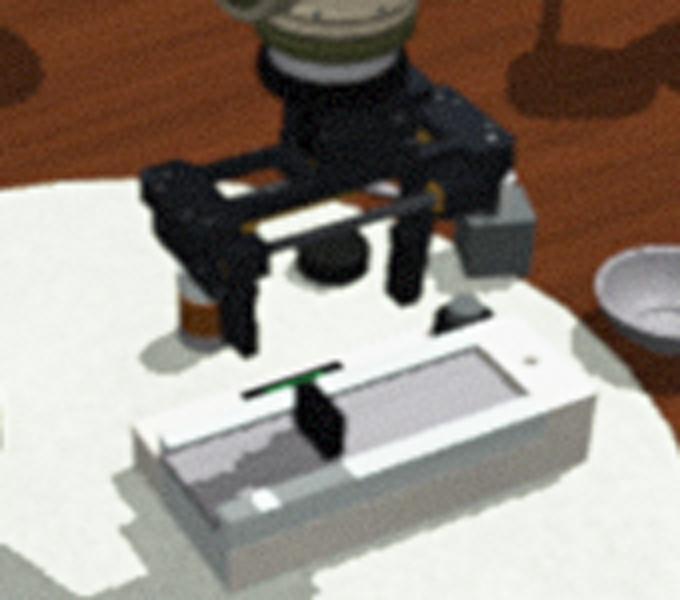

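```bash
python3 -m pendant '[{"xyz":[0,0,1.2],"twist":-0.1,"hand":100},{"xyz":[0,0,1.2],"twist":-0.1,"hand":100},{"xyz":[0,0,1.2],"twist":0,"hand":100},{"xyz":[0,0,0],"twist":0,"hand":60},{"xyz":[0,0,0],"twist":0,"hand":60},{"xyz":[0,0,0],"twist":0,"hand":30},{"xyz":[0,0,0],"twist":0,"hand":30},{"xyz":[0,0,0],"twist":0,"hand":30},{"xyz":[0,0,0],"twist":0,"hand":5},{"xyz":[0,0,0],"twist":0,"hand":5},{"xyz":[0,0,0],"twist":0,"hand":5},{"xyz":[0,0,0],"twist":0,"hand":5}]' 10; python3 - <<'E'
from h import *
plan([*w2([0,-23,0])[:2],.054],-93.83)
im,d=eyes.grab_frame("scene");C=cloud("scene",d)
im=im[110:260,230:400]; cv2.imwrite("pics/s5c.png",cv2.resize(im,None,fx=4,fy=4,interpolation=cv2.INTER_CUBIC))
E
```

```text
time_s: 6.12
eef_pos: [0.6109, 0.0942, 0.055]
orientation: [[-0.067, -0.998, 0.0], [-0.998, 0.067, 0.0], [-0.0, -0.0, -1.0]]
wrist_force: [0.1, 0.3, -0.1]
opening: 0.0304
now [0.6109 0.0942 0.055 ] yaw -93.83 tilt [0. 0.] op 0.0304 | twist -0.0 xyz cm [0.07 0.02 0.1 ] j6 1.6 t 6.12 F [ 0.1  0.3 -0.1]
```

View pics/s5c.png

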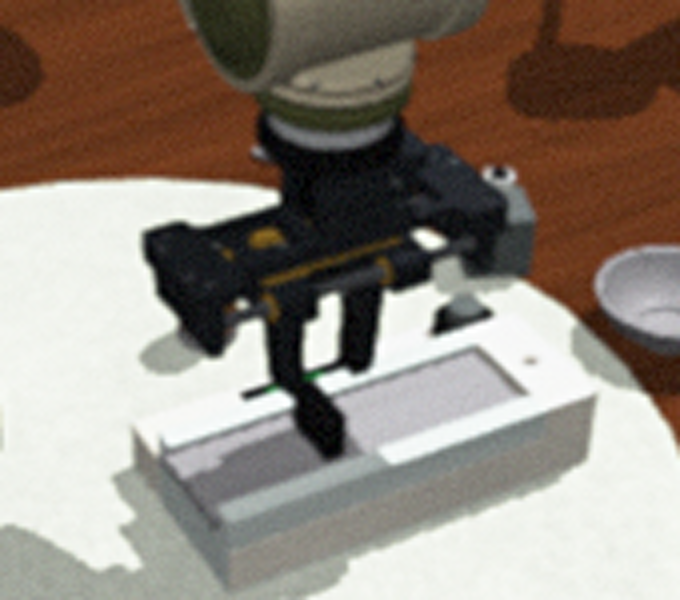

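```bash
python3 -m pendant '[{"xyz":[0,0,0],"twist":0,"hand":10},{"xyz":[0,0,0],"twist":0,"hand":10},{"xyz":[0,0,0],"twist":0,"hand":10},{"xyz":[0,0,0],"twist":0,"hand":10},{"xyz":[0,0,0],"twist":0,"hand":10},{"xyz":[0,0,0],"twist":0,"hand":10}]' 10
```

```text
time_s: 6.67
eef_pos: [0.6109, 0.0942, 0.0549]
orientation: [[-0.067, -0.998, 0.0], [-0.998, 0.067, -0.0], [0.0, -0.0, -1.0]]
wrist_force: [-0.8, 0.4, 0.2]
opening: 0.0088
```

```bash
python3 -m pendant '[{"xyz":[0,0,0],"twist":0,"hand":45},{"xyz":[0,0,0],"twist":0,"hand":45},{"xyz":[0,0,0],"twist":0,"hand":45},{"xyz":[0,0,0],"twist":0,"hand":45},{"xyz":[0,0,0],"twist":0,"hand":45},{"xyz":[0,0,0],"twist":0,"hand":45},{"xyz":[0,0,0],"twist":0,"hand":45},{"xyz":[0,0,0],"twist":0,"hand":45},{"xyz":[0,0,1],"twist":0,"hand":45},{"xyz":[0,0,1],"twist":0,"hand":45},{"xyz":[0,0,0],"twist":0,"hand":45}]' 60; python3 - <<'E'
from h import *
plan([*w2([0,-23,0])[:2],.054],-93.83)
im,d=eyes.grab_frame("scene");C=cloud("scene",d)
im=im[110:260,230:400]; cv2.imwrite("pics/s6c.png",cv2.resize(im,None,fx=4,fy=4,interpolation=cv2.INTER_CUBIC))
E
```

```text
time_s: 7.58
eef_pos: [0.6094, 0.0942, 0.0321]
orientation: [[-0.067, -0.998, -0.004], [-0.998, 0.067, 0.0], [0.0, 0.004, -1.0]]
wrist_force: [-0.1, 0.9, -0.8]
opening: 0.0397
now [0.6094 0.0942 0.0321] yaw -93.84 tilt [-0.24  0.01] op 0.0397 | twist -0.01 xyz cm [ 0.06 -0.13 -2.19] j6 1.6 t 7.58 F [-0.1  0.9 -0.8]
```

View pics/s6c.png

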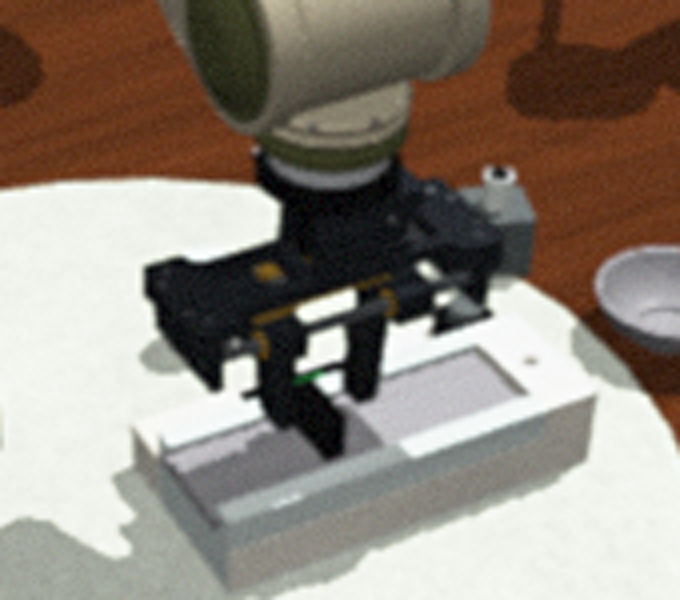

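```bash
python3 -m pendant '[{"xyz":[0,-0.1,0.9],"twist":0,"hand":45},{"xyz":[0,0,0.9],"twist":0,"hand":45},{"xyz":[0,0,0],"twist":0,"hand":45},{"xyz":[0,0,0],"twist":0,"hand":45}]' 60; python3 - <<'E'
from h import *
plan([*w2([0,-23,0])[:2],.012],-93.83)
for z in(.079,.064,.055,.049): print(z,(proj("scene",w2([0,-23,z*1000]))[0]-[230,110])*4)
im,d=eyes.grab_frame("scene");C=cloud("scene",d)
im=im[110:260,230:400]; cv2.imwrite("pics/s7c.png",cv2.resize(im,None,fx=4,fy=4,interpolation=cv2.INTER_CUBIC))
E
```

```text
time_s: 7.97
eef_pos: [0.6115, 0.0942, 0.0162]
orientation: [[-0.067, -0.998, -0.001], [-0.998, 0.067, 0.0], [0.0, 0.001, -1.0]]
wrist_force: [-0.8, -0.1, 0.8]
opening: 0.0397
now [0.6115 0.0942 0.0162] yaw -93.83 tilt [-0.08  0.  ] op 0.0397 | twist -0.0 xyz cm [0.07 0.08 0.42] j6 1.6 t 7.97 F [-0.8 -0.1  0.8]
0.079 [316.98742076 395.82385453]
0.064 [316.1829743  416.41425324]
0.055 [315.70687559 428.60034985]
0.049 [315.3921672  436.65554269]
```

View pics/s7c.png

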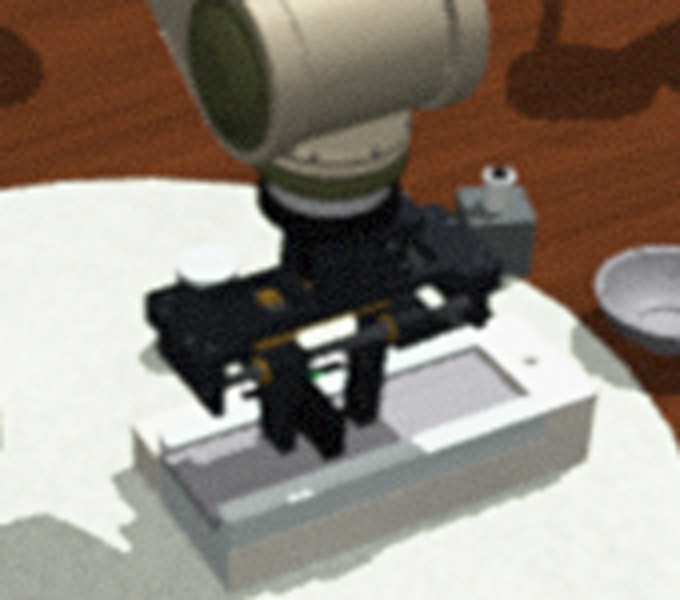

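```bash
python3 -m pendant '[{"xyz":[0,0,0.1],"twist":0,"hand":8},{"xyz":[0,0,0],"twist":0,"hand":8},{"xyz":[0,0,0],"twist":0,"hand":8},{"xyz":[0,0,0],"twist":0,"hand":8},{"xyz":[0,0,0],"twist":0,"hand":8},{"xyz":[0,0,0],"twist":0,"hand":8},{"xyz":[0,0,0],"twist":0,"hand":8},{"xyz":[0,0,0],"twist":0,"hand":8},{"xyz":[0,0,0],"twist":0,"hand":8},{"xyz":[0,0,0],"twist":0,"hand":8}]' 40
```

```text
time_s: 8.85
eef_pos: [0.612, 0.0941, 0.0161]
orientation: [[-0.067, -0.998, 0.0], [-0.998, 0.067, -0.0], [0.0, -0.0, -1.0]]
wrist_force: [-1.2, -0.5, 3.0]
opening: 0.0137
```

```bash
python3 -m pendant '[{"xyz":[0.5,0,0],"twist":0,"hand":5},{"xyz":[0.5,0,0],"twist":0,"hand":5},{"xyz":[0.5,0,0],"twist":0,"hand":5},{"xyz":[0.5,0,0],"twist":0,"hand":5},{"xyz":[0,0,0],"twist":0,"hand":5}]' 60
python3 -m pendant '[{"xyz":[1,0,0],"twist":0,"hand":5},{"xyz":[1,0,0],"twist":0,"hand":5},{"xyz":[1,0,0],"twist":0,"hand":5},{"xyz":[1,0,0],"twist":0,"hand":5},{"xyz":[0,0,0],"twist":0,"hand":5}]' 60
python3 - <<'E'
from h import *
o=r.get_obs();print(inw(o["eef_pos"]),o["moment"])
E
```

```text
time_s: 9.27
eef_pos: [0.6106, 0.073, 0.0161]
orientation: [[-0.068, -0.998, 0.0], [-0.998, 0.068, -0.001], [0.001, -0.0, -1.0]]
wrist_force: [-0.6, -2.8, 4.1]
opening: 0.0136
time_s: 9.68
eef_pos: [0.6079, 0.0318, 0.0161]
orientation: [[-0.068, -0.998, 0.0], [-0.998, 0.068, -0.001], [0.001, -0.0, -1.0]]
wrist_force: [-1.6, -4.9, 4.6]
opening: 0.0134
[  1.33176127 -84.84339232] [-0.63725339  0.1740822   0.01003666]
```

```bash
python3 -m pendant '[{"xyz":[1.2,0,0],"twist":0,"hand":5},{"xyz":[1.2,0,0],"twist":0,"hand":5},{"xyz":[1.2,0,0],"twist":0,"hand":5},{"xyz":[1.2,0,0],"twist":0,"hand":5},{"xyz":[1.2,0,0],"twist":0,"hand":5},{"xyz":[0,0,0],"twist":0,"hand":5}]' 60
python3 -m pendant '[{"xyz":[1.2,0,0],"twist":0,"hand":5},{"xyz":[1.2,0,0],"twist":0,"hand":5},{"xyz":[1.2,0,0],"twist":0,"hand":5},{"xyz":[1.2,0,0],"twist":0,"hand":5},{"xyz":[1.2,0,0],"twist":0,"hand":5},{"xyz":[0,0,0],"twist":0,"hand":5}]' 60
python3 - <<'E'
from h import *
o=r.get_obs();print(inw(o["eef_pos"]),o["moment"])
im,d=eyes.grab_frame("scene");cv2.imwrite("pics/s8.png",im)
E
```

```text
time_s: 10.18
eef_pos: [0.6036, -0.0286, 0.016]
orientation: [[-0.069, -0.998, -0.0], [-0.998, 0.069, -0.001], [0.002, 0.0, -1.0]]
wrist_force: [-2.3, -4.7, 5.6]
opening: 0.0139
time_s: 10.68
eef_pos: [0.5995, -0.0884, 0.0157]
orientation: [[-0.069, -0.998, -0.0], [-0.998, 0.069, -0.001], [0.001, 0.0, -1.0]]
wrist_force: [-0.4, -1.6, 1.2]
opening: 0.0133
[   1.00193861 -205.28927641] [-0.02122021  0.01930139 -0.00519382]
```

View pics/s8.png

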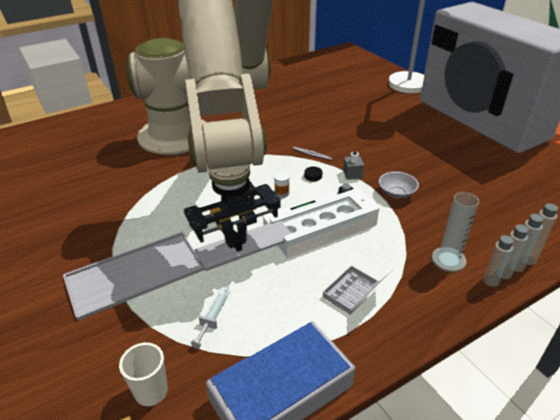

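```bash
python3 -m pendant '[{"xyz":[1.2,0,0],"twist":0,"hand":5},{"xyz":[1.2,0,0],"twist":0,"hand":5},{"xyz":[1.1,0,0],"twist":0,"hand":5},{"xyz":[1,0,0],"twist":0,"hand":5},{"xyz":[0,0,0],"twist":0,"hand":5},{"xyz":[0,0,0],"twist":0,"hand":5},{"xyz":[0,0,0],"twist":0,"hand":5}]' 60
python3 - <<'E'
from h import *
o=r.get_obs();print(inw(o["eef_pos"]),o["moment"])
im,d=eyes.grab_frame("scene");cv2.imwrite("pics/s9.png",im)
im=im[150:320,60:400]; cv2.imwrite("pics/s9c.png",cv2.resize(im,None,fx=2.3,fy=2.3,interpolation=cv2.INTER_CUBIC))
E
```

```text
time_s: 11.32
eef_pos: [0.5967, -0.1301, 0.0158]
orientation: [[-0.067, -0.998, -0.0], [-0.998, 0.067, 0.0], [-0.0, 0.0, -1.0]]
wrist_force: [-0.3, -0.2, -2.8]
opening: 0.0138
[   1.01673339 -247.13072646] [-0.03407771  0.03534295 -0.05623468]
```

View pics/s9c.png

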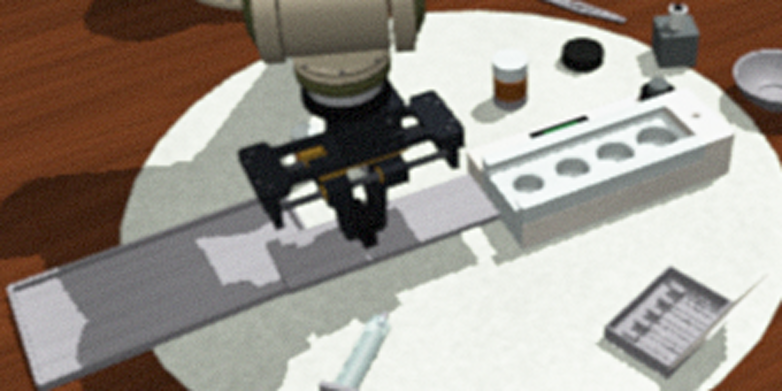

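```bash
python3 -m pendant '[{"xyz":[0,0,-1],"twist":0,"hand":5},{"xyz":[0,0,-1],"twist":0,"hand":5},{"xyz":[0,0,-1],"twist":0,"hand":5},{"xyz":[0,0,-1],"twist":0,"hand":5},{"xyz":[0,0,-1],"twist":-1.4,"hand":5},{"xyz":[0,0,0],"twist":-1.4,"hand":5},{"xyz":[0,0,0],"twist":0,"hand":5}]' 60
python3 - <<'E'
from h import *
plan([.5125,-.315,.063],-91)
E
```

```text
time_s: 11.95
eef_pos: [0.5971, -0.1304, 0.0667]
orientation: [[-0.016, -1.0, 0.001], [-1.0, 0.016, -0.0], [0.0, -0.001, -1.0]]
wrist_force: [-0.8, -0.7, -2.5]
opening: 0.0134
now [ 0.5971 -0.1304  0.0667] yaw -90.9 tilt [ 0.07 -0.03] op 0.0134 | twist 0.1 xyz cm [18.6   8.14  0.37] j6 1.18 t 11.95 F [-0.8 -0.7 -2.5]
```

```bash
python3 -m pendant '[{"xyz":[1,0.4,0],"twist":0,"hand":5},{"xyz":[1.8,0.8,0],"twist":0,"hand":5},{"xyz":[1.8,0.8,0],"twist":0,"hand":5},{"xyz":[1.8,0.8,0],"twist":0,"hand":5},{"xyz":[1.8,0.8,0],"twist":0,"hand":5},{"xyz":[1.8,0.8,0],"twist":0,"hand":5},{"xyz":[1.8,0.8,0],"twist":0,"hand":5},{"xyz":[1.8,0.8,0],"twist":0,"hand":5},{"xyz":[1.8,0.8,0],"twist":0,"hand":5},{"xyz":[1.8,0.8,0],"twist":0,"hand":5},{"xyz":[1.4,0.54,0],"twist":0,"hand":5},{"xyz":[0,0,0],"twist":0,"hand":5},{"xyz":[0,0,0],"twist":0,"hand":5}]' 60
python3 - <<'E'
from h import *
plan([.5125,-.315,.063-.085],-91)
im,d=eyes.grab_frame("scene");cv2.imwrite("pics/s10.png",im)
E
```

```text
time_s: 13.03
eef_pos: [0.5116, -0.3153, 0.0655]
orientation: [[-0.019, -1.0, -0.001], [-1.0, 0.019, 0.001], [-0.001, 0.001, -1.0]]
wrist_force: [-0.1, 0.8, -2.7]
opening: 0.0135
now [ 0.5116 -0.3153  0.0655] yaw -91.12 tilt [-0.03  0.04] op 0.0135 | twist -0.12 xyz cm [-0.03 -0.09  8.75] j6 0.84 t 13.03 F [-0.1  0.8 -2.7]
```

View pics/s10.png

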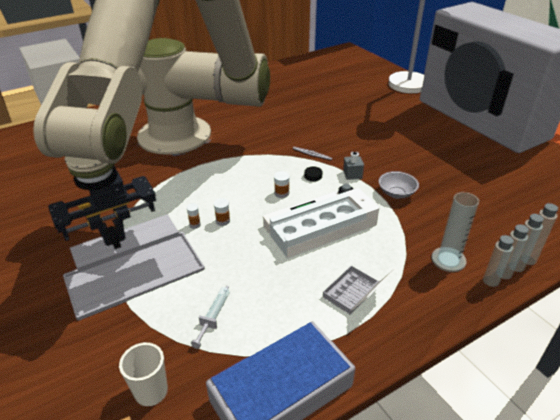

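```bash
python3 -m pendant '[{"xyz":[0,0,1],"twist":0,"hand":5},{"xyz":[0,0,1],"twist":0,"hand":5},{"xyz":[0,0,1],"twist":0,"hand":5},{"xyz":[0,0,1],"twist":0,"hand":5},{"xyz":[0,0,1],"twist":0,"hand":5},{"xyz":[0,0,1],"twist":0,"hand":5},{"xyz":[0,0,1],"twist":0,"hand":5},{"xyz":[0,0,0.6],"twist":0,"hand":5},{"xyz":[0,0,0.4],"twist":0,"hand":5},{"xyz":[0,0,0],"twist":0,"hand":5},{"xyz":[0,0,0],"twist":0,"hand":5}]' 60
python3 -m pendant '[{"xyz":[0,0,0.2],"twist":0,"hand":5},{"xyz":[0,0,0.2],"twist":0,"hand":5},{"xyz":[0,0,0.2],"twist":0,"hand":5},{"xyz":[0,0,0.1],"twist":0,"hand":5},{"xyz":[0,0,0],"twist":0,"hand":5}]' 60
```

```text
time_s: 14.0
eef_pos: [0.5123, -0.315, -0.0139]
orientation: [[-0.018, -1.0, 0.0], [-1.0, 0.018, -0.0], [0.0, -0.0, -1.0]]
wrist_force: [-0.3, -0.6, -2.8]
opening: 0.0135
time_s: 14.42
eef_pos: [0.512, -0.3147, -0.0213]
orientation: [[-0.018, -1.0, -0.0], [-1.0, 0.018, 0.0], [-0.0, 0.0, -1.0]]
wrist_force: [0.2, -0.3, -2.4]
opening: 0.0133
```

```bash
python3 -m pendant '[{"xyz":[0,0,0.1],"twist":0,"hand":5},{"xyz":[0,0,0],"twist":0,"hand":5},{"xyz":[0,0,0.1],"twist":0,"hand":5},{"xyz":[0,0,0],"twist":0,"hand":5}]' 60
```

```text
time_s: 14.75
eef_pos: [0.5122, -0.315, -0.0219]
orientation: [[-0.018, -1.0, 0.0], [-1.0, 0.018, -0.0], [0.0, -0.0, -1.0]]
wrist_force: [-4.1, 2.5, 9.3]
opening: 0.0137
```

```bash
python3 -m pendant '[{"xyz":[0,0,-0.1],"twist":0,"hand":25},{"xyz":[0,0,0],"twist":0,"hand":35},{"xyz":[0,0,0],"twist":0,"hand":40},{"xyz":[0,0,0],"twist":0,"hand":40},{"xyz":[0,0,0],"twist":0,"hand":40},{"xyz":[0,0,0],"twist":0,"hand":40},{"xyz":[0,0,-1],"twist":0,"hand":40},{"xyz":[0,0,-2],"twist":0,"hand":40},{"xyz":[0,0,-3],"twist":0,"hand":40},{"xyz":[0,0,-4],"twist":0,"hand":40},{"xyz":[0,0,-4],"twist":0,"hand":100},{"xyz":[0,0,-4],"twist":0,"hand":100},{"xyz":[0,0,0],"twist":0,"hand":100},{"xyz":[0,0,0],"twist":0,"hand":100}]' 60
python3 - <<'E'
from h import *
plan([.5125,-.315,.063-.085],-91)
for n in("scene","top"):
    im,d=eyes.grab_frame(n);cv2.imwrite(f"pics/{n}11.png",im);np.save(n+"11d.npy",d)
E
```

```text
time_s: 15.92
eef_pos: [0.5128, -0.3154, 0.1607]
orientation: [[-0.018, -1.0, 0.004], [-1.0, 0.018, -0.003], [0.003, -0.004, -1.0]]
wrist_force: [0.2, -0.4, -1.0]
opening: 0.0599
now [ 0.5128 -0.3154  0.1607] yaw -91.03 tilt [ 0.21 -0.2 ] op 0.0599 | twist -0.03 xyz cm [-0.04  0.03 18.27] j6 0.84 t 15.92 F [ 0.2 -0.4 -1. ]
```

View pics/scene11.png

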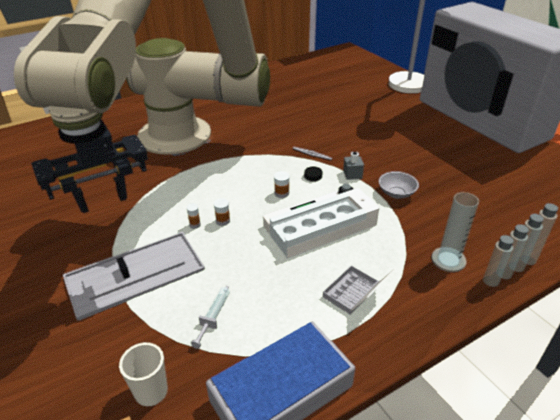

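View pics/top11.png

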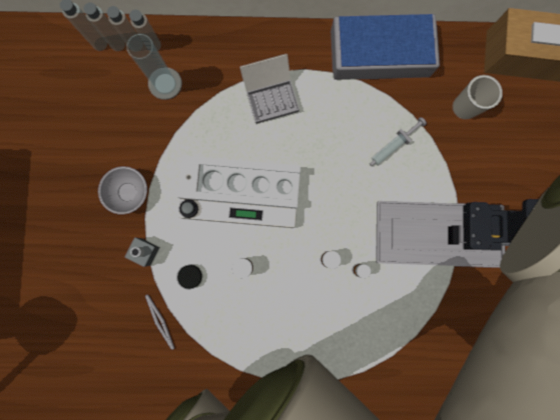

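```bash
cat > meas.py <<'E'
from h import *
def circ(img_n,d,c0,zr,rad,thr,inv=False):
    pass
def vials(d,n="top",zlo=.045,zhi=.07,boxes=None):
    C=cloud(n,d)
    m=((C[...,2]>zlo)&(C[...,2]<zhi)&(d>0)).astype(np.uint8)
    k,l,st,ce=cv2.connectedComponentsWithStats(m,connectivity=4)
    out=[]
    for i in range(1,k):
        if 40<st[i,4]<600:
            p=C[l==i];
            g=(l==i).astype(np.uint8)
            (u,v),rr=cv2.minEnclosingCircle(np.argwhere(g)[:,::-1].astype(np.float32))
            out.append((p[:,:2].mean(0),p[:,2].max(),st[i,4],np.ptp(p[:,0]),np.ptp(p[:,1]),ce[i],rr))
    return out
E
python3 - <<'E'
from meas import *
d=np.load("top11d.npy");C=cloud("top",d)
for o in vials(d): 
    z=np.median(C[int(round(o[5][1])),int(round(o[5][0])),2])
    A=o[2]*(( .8386-.0137*0+0.0979*o[0][0]-.9951*z)/411.6)**2
    print(np.round(o[0],4),"z",round(z,4),"n",o[2],"ext",np.round(o[3:5],4),"uv",np.round(o[5],1),"eqdia",round(2*np.sqrt(A/np.pi),4))
# wells: floor pixels
q=np.apply_along_axis(lambda x:x,2,C);
c,s=np.cos(WP[2]),np.sin(WP[2]);dx=C[...,0]-WP[0];dy=C[...,1]-WP[1];X=c*dx+s*dy;Y=-s*dx+c*dy
m=((C[...,2]<.036)&(abs(X)<.03)&(abs(Y)<.102)).astype(np.uint8)
k,l,st,ce=cv2.connectedComponentsWithStats(m)
for i in range(1,k):
    if st[i,4]>30: print("well",st[i],ce[i],atz("top",ce[i],.041),inw(atz("top",ce[i],.041)), inw(atz("top",ce[i],.021)))
im=cv2.imread("pics/top11.png")
cv2.imwrite("pics/w.png",cv2.resize(im[155:215,180:310],None,fx=6,fy=6,interpolation=cv2.INTER_CUBIC))
E
```

```text
[0.9182 0.4124] z 0.0615 n 115 ext [0.025  0.0272] uv [110.8  35. ] eqdia 0.0255
[0.9182 0.452 ] z 0.0626 n 110 ext [0.0209 0.0255] uv [91.7 34.4] eqdia 0.0249
[0.9182 0.3737] z 0.0643 n 86 ext [0.0242 0.029 ] uv [129.  35.] eqdia 0.022
[0.9217 0.327 ] z 0.0588 n 53 ext [0.0213 0.0092] uv [151.6  34.1] eqdia 0.0174
[0.851  0.0866] z 0.0559 n 514 ext [0.0398 0.0975] uv [265.2  69. ] eqdia 0.0538
[0.823  0.2991] z 0.0661 n 134 ext [0.0369 0.042 ] uv [163.   79.8] eqdia 0.0271
[ 0.8124 -0.377 ] z 0.0506 n 243 ext [0.0506 0.0461] uv [485.6  91. ] eqdia 0.0371
[ 0.7821 -0.3389] z 0.0681 n 170 ext [0.0542 0.0461] uv [467.9 104.7] eqdia 0.0303
[0.4707 0.3315] z 0.0673 n 196 ext [0.044  0.0521] uv [140.2 249.4] eqdia 0.0314
[ 0.4561 -0.0541] z 0.0573 n 255 ext [0.0341 0.0339] uv [331.6 259.5] eqdia 0.0362
[0.437  0.1248] z 0.0583 n 315 ext [0.0377 0.0378] uv [242.1 267.8] eqdia 0.0401
[ 0.4346 -0.118 ] z 0.0576 n 166 ext [0.0259 0.0264] uv [363.3 270.7] eqdia 0.0291
well [203 170  21  21 320] [213.025  179.9375] [0.61644545 0.19111276 0.041     ] [-0.74444929 74.72973895] [ 2.44422456 78.22854148]
well [228 173  19  19 261] [236.85440613 182.11494253] [0.61271593 0.14155304 0.041     ] [-1.15752151 25.03160625] [ 2.02140347 27.35748988]
well [253 176  17  17 210] [260.72857143 184.04761905] [0.60949999 0.09187458 0.041     ] [ -1.050233   -24.75072744] [  2.13122409 -23.59974992]
well [278 179  14  15 164] [284.51219512 186.08536585] [0.60605714 0.04233897 0.041     ] [ -1.17888761 -74.40567088] [  1.99953311 -74.42659296]
```

View pics/w.png

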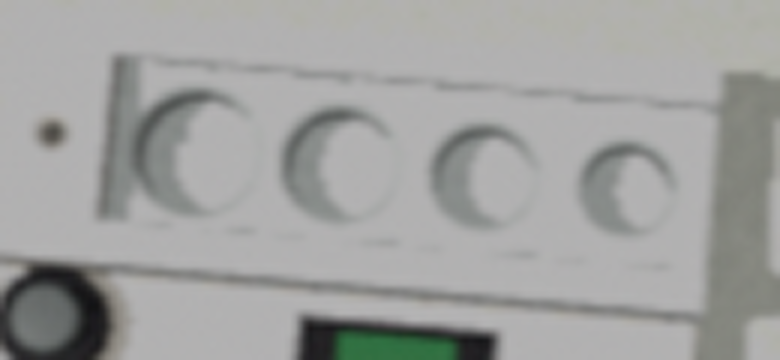

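```bash
python3 -m pendant '[{"xyz":[0,0,0],"twist":-6.7,"hand":100},{"xyz":[0,0,0],"twist":-6.7,"hand":100},{"xyz":[0,0,0],"twist":-6.7,"hand":100},{"xyz":[0,0,0],"twist":-6.7,"hand":100},{"xyz":[0,0,0],"twist":-6.7,"hand":100},{"xyz":[0,0,0],"twist":-6.7,"hand":100},{"xyz":[0,0,0],"twist":-6.7,"hand":100},{"xyz":[0,0,0],"twist":-6.7,"hand":100},{"xyz":[0,0,0],"twist":-6.7,"hand":100},{"xyz":[0,0,0],"twist":-6.7,"hand":100},{"xyz":[0,0,0],"twist":-6.7,"hand":100},{"xyz":[0,0,0],"twist":-6.7,"hand":100},{"xyz":[0,0,0],"twist":-6.8,"hand":100},{"xyz":[0,0,0],"twist":0,"hand":100},{"xyz":[0,0,0],"twist":0,"hand":100}]' 15
python3 - <<'E'
from meas import *
plan([.4346,-.118,.10],-3.83)
im,d=eyes.grab_frame("top");C=cloud("top",d)
for o in vials(d): 
    if o[0][0]<.5:print(np.round(o[0],4),o[2])
m=(C[...,2]>.03)&(C[...,2]<.05)&(abs(C[...,0]-.51)<.03)&(abs(C[...,1]+.315)<.03)
print("bar",C[m].mean(0),C[m].min(0),C[m].max(0),m.sum())
E
```

```text
time_s: 17.27
eef_pos: [0.5117, -0.3145, 0.1566]
orientation: [[0.998, -0.07, -0.002], [-0.07, -0.998, 0.002], [-0.002, -0.002, -1.0]]
wrist_force: [0.5, 0.0, -0.1]
opening: 0.0883
now [ 0.5117 -0.3145  0.1566] yaw -4.04 tilt [-0.1  0.1] op 0.0883 | twist -0.21 xyz cm [ -9.   -19.09   5.66] j6 -0.68 t 17.27 F [ 0.5  0.  -0.1]
[0.4669 0.3324] 305
[ 0.4561 -0.0541] 253
[0.4371 0.1247] 317
[ 0.4345 -0.1183] 162
bar [ 0.51024082 -0.31286785  0.03959376] [ 0.49114176 -0.32178382  0.03007814] [ 0.53056158 -0.3061586   0.0437598 ] 170
```

```bash
python3 -m pendant '[{"xyz":[-1.5,-3.18,0],"twist":-0.1,"hand":100},{"xyz":[-1.5,-3.18,0],"twist":-0.1,"hand":100},{"xyz":[-1.5,-3.18,0],"twist":0,"hand":100},{"xyz":[-1.5,-3.18,0],"twist":0,"hand":100},{"xyz":[-1.5,-3.18,0],"twist":0,"hand":100},{"xyz":[-1.5,-3.18,0],"twist":0,"hand":100},{"xyz":[0,0,2],"twist":0,"hand":100},{"xyz":[0,0,2],"twist":0,"hand":100},{"xyz":[0,0,2],"twist":0,"hand":100},{"xyz":[0,0,0],"twist":0,"hand":100},{"xyz":[0,0,0],"twist":0,"hand":100},{"xyz":[0,0,0],"twist":0,"hand":100}]' 15
python3 - <<'E'
from meas import *
plan([.4345,-.1181,-.003],-3.83)
im,d=eyes.grab_frame("scene")
cv2.imwrite("pics/s12.png",cv2.resize(im[100:260,120:320],None,fx=3.5,fy=3.5,interpolation=cv2.INTER_CUBIC))
E
```

```text
time_s: 18.32
eef_pos: [0.435, -0.119, 0.0988]
orientation: [[0.998, -0.065, 0.001], [-0.065, -0.998, -0.0], [0.001, 0.0, -1.0]]
wrist_force: [0.0, 0.1, -0.5]
opening: 0.0879
now [ 0.435  -0.119   0.0988] yaw -3.71 tilt [ 0.05 -0.03] op 0.0879 | twist 0.12 xyz cm [-0.05 -0.08 10.18] j6 -0.46 t 18.32 F [ 0.   0.1 -0.5]
```

View pics/s12.png

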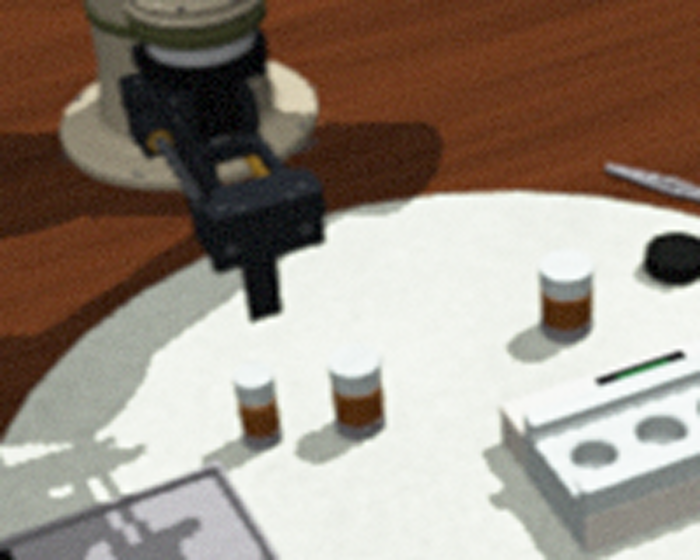

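```bash
python3 -m pendant '[{"xyz":[0,-0.05,2],"twist":0.1,"hand":100},{"xyz":[0,0,2],"twist":0,"hand":100},{"xyz":[0,0,2],"twist":0,"hand":100},{"xyz":[0,0,2],"twist":0,"hand":100},{"xyz":[0,0,1.2],"twist":0,"hand":100},{"xyz":[0,0,0.9],"twist":0,"hand":100},{"xyz":[0,0,0],"twist":0,"hand":100},{"xyz":[0,0,0],"twist":0,"hand":100}]' 15
python3 - <<'E'
from meas import *
plan([.4345,-.1181,-.003],-3.83)
im,d=eyes.grab_frame("scene")
cv2.imwrite("pics/s13.png",cv2.resize(im[130:260,120:320],None,fx=3.5,fy=3.5,interpolation=cv2.INTER_CUBIC))
E
```

```text
time_s: 19.03
eef_pos: [0.435, -0.1184, -0.0025]
orientation: [[0.998, -0.065, 0.001], [-0.065, -0.998, -0.0], [0.001, 0.0, -1.0]]
wrist_force: [-0.2, 0.2, 0.8]
opening: 0.0885
now [ 0.435  -0.1184 -0.0025] yaw -3.75 tilt [ 0.04 -0.02] op 0.0885 | twist 0.08 xyz cm [-0.05 -0.03  0.05] j6 -0.46 t 19.03 F [-0.2  0.2  0.8]
```

View pics/s13.png

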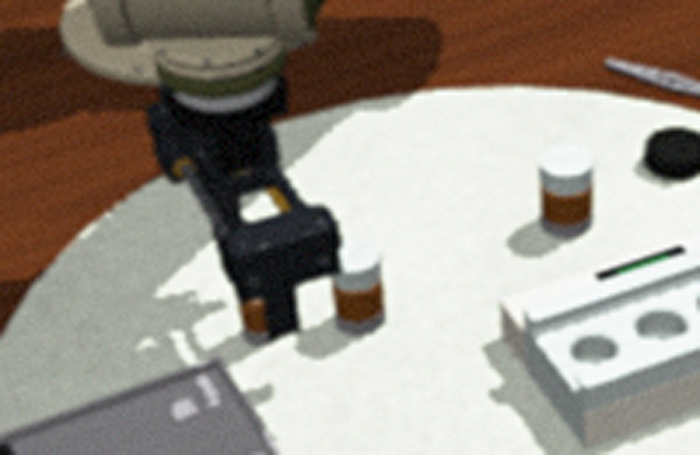

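```bash
python3 - <<'E'
from meas import *
o=r.get_obs()["eef_pos"]; ax=np.array([.998,-.065,0]);ay=np.array([-.065,-.998,0])
for dz in(.036,.040,.044): print(dz,proj("scene",o+ax*.0615+ay*.0+[0,0,dz]),proj("scene",o+ax*.0445+[0,0,dz]))
E
python3 -m pendant '[{"xyz":[0,0,0],"twist":0,"hand":20},{"xyz":[0,0,0],"twist":0,"hand":20},{"xyz":[0,0,0],"twist":0,"hand":20},{"xyz":[0,0,0],"twist":0,"hand":20},{"xyz":[0,0,0],"twist":0,"hand":20},{"xyz":[0,0,0],"twist":0,"hand":20},{"xyz":[0,0,0],"twist":0,"hand":20},{"xyz":[0,0,0],"twist":0,"hand":20},{"xyz":[0,0,0],"twist":0,"hand":20},{"xyz":[0,0,0],"twist":0,"hand":20},{"xyz":[0,0,0],"twist":0,"hand":20},{"xyz":[0,0,0],"twist":0,"hand":20},{"xyz":[0,0,0],"twist":0,"hand":20},{"xyz":[0,0,0],"twist":0,"hand":20}]' 15
```

```text
0.036 [[202.37444783 228.90636903]] [[199.80110113 224.62432055]]
0.04 [[202.18607083 227.59076379]] [[199.60896575 223.31307944]]
0.044 [[201.99684041 226.26919839]] [[199.41596917 221.99596101]]
time_s: 20.25
eef_pos: [0.4346, -0.1182, -0.0031]
orientation: [[0.998, -0.065, 0.0], [-0.065, -0.998, 0.0], [0.0, -0.0, -1.0]]
wrist_force: [0.3, -0.1, -0.3]
opening: 0.0273
```

```bash
python3 -m pendant '[{"xyz":[0,0,-1],"twist":0,"hand":20},{"xyz":[0,0,-2],"twist":0,"hand":20},{"xyz":[0,0,-2.5],"twist":0,"hand":20},{"xyz":[0,0,-2.5],"twist":0,"hand":20},{"xyz":[0,0,-1],"twist":0,"hand":20},{"xyz":[0,0,0],"twist":0,"hand":20},{"xyz":[0,0,0],"twist":0,"hand":20}]' 15
python3 - <<'E'
from meas import *
plan([*w2([-.8,-74.8,0])[:2],.07],-3.83)
E
```

```text
time_s: 20.83
eef_pos: [0.4345, -0.1181, 0.0867]
orientation: [[0.998, -0.065, 0.0], [-0.065, -0.998, -0.0], [0.0, 0.0, -1.0]]
wrist_force: [0.2, 0.4, -0.3]
opening: 0.0277
now [ 0.4345 -0.1181  0.0867] yaw -3.73 tilt [ 0.01 -0.01] op 0.0277 | twist 0.1 xyz cm [ 16.09 -17.12   1.67] j6 -0.46 t 20.83 F [ 0.2  0.4 -0.3]
```

```bash
python3 -m pendant '[{"xyz":[2.01,-2.14,0],"twist":0.1,"hand":20},{"xyz":[2.01,-2.14,0],"twist":0,"hand":20},{"xyz":[2.01,-2.14,0],"twist":0,"hand":20},{"xyz":[2.01,-2.14,0],"twist":0,"hand":20},{"xyz":[2.01,-2.14,0],"twist":0,"hand":20},{"xyz":[2.01,-2.14,0],"twist":0,"hand":20},{"xyz":[2.01,-2.14,0],"twist":0,"hand":20},{"xyz":[2.01,-2.14,0],"twist":0,"hand":20},{"xyz":[0,0,1.6],"twist":0,"hand":20},{"xyz":[0,0,0],"twist":0,"hand":20},{"xyz":[0,0,0],"twist":0,"hand":20},{"xyz":[0,0,0],"twist":0,"hand":20}]' 15
python3 - <<'E'
from meas import *
plan([*w2([-.8,-74.8,0])[:2],.018],-3.83)
for n in("scene","top"):
    im,d=eyes.grab_frame(n);cv2.imwrite(f"pics/{n}14.png",im)
    if n=="scene": cv2.imwrite("pics/s14.png",cv2.resize(im[150:260,250:400],None,fx=5,fy=5,interpolation=cv2.INTER_CUBIC))
E
```

```text
time_s: 21.83
eef_pos: [0.6058, 0.0414, 0.0705]
orientation: [[0.998, -0.068, -0.001], [-0.068, -0.998, 0.0], [-0.001, 0.0, -1.0]]
wrist_force: [-0.1, -0.4, -1.4]
opening: 0.0276
now [0.6058 0.0414 0.0705] yaw -3.87 tilt [-0.08  0.01] op 0.0276 | twist -0.04 xyz cm [ 0.05 -0.05  5.25] j6 -0.06 t 21.83 F [-0.1 -0.4 -1.4]
```

View pics/s14.png

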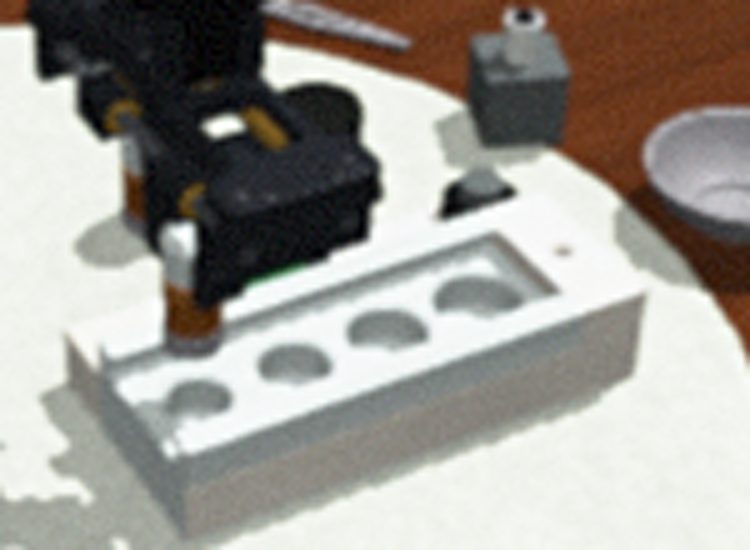

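View pics/top14.png

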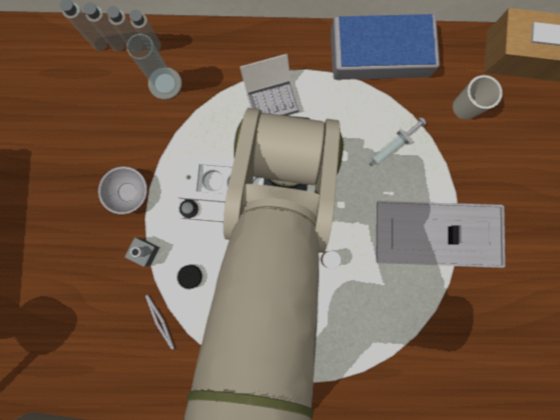

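```bash
python3 - <<'E'
from meas import *
o=r.get_obs()["eef_pos"]
q=proj("scene",[[o[0],o[1],.073],w2([-.8,-74.8,41])])
print(q,(q-[250,150]+.5)*5-.5)
E
python3 -m pendant '[{"xyz":[0.05,-0.05,1],"twist":0,"hand":20},{"xyz":[0,0,1],"twist":0,"hand":20},{"xyz":[0,0,0.4],"twist":0,"hand":20},{"xyz":[0,0,0],"twist":0,"hand":20},{"xyz":[0,0,0],"twist":0,"hand":20}]' 15
python3 - <<'E'
from meas import *
plan([*w2([-.8,-74.8,0])[:2],.018],-3.83)
im,d=eyes.grab_frame("scene")
cv2.imwrite("pics/s15.png",cv2.resize(im[170:270,250:380],None,fx=6,fy=6,interpolation=cv2.INTER_CUBIC))
o=r.get_obs()["eef_pos"]
q=proj("scene",[[o[0],o[1],o[2]+.0025],w2([-.8,-74.8,41])]);print((q-[250,170]+.5)*6-.5)
E
```

```text
[[288.49495579 217.79390819]
 [288.69445759 228.58330856]] [[194.47477896 340.96954097]
 [195.47228796 394.91654281]]
time_s: 22.35
eef_pos: [0.6067, 0.0424, 0.0465]
orientation: [[0.998, -0.067, -0.001], [-0.067, -0.998, 0.0], [-0.001, -0.0, -1.0]]
wrist_force: [0.4, -0.7, -1.0]
opening: 0.0276
now [0.6067 0.0424 0.0465] yaw -3.84 tilt [-0.05  0.01] op 0.0276 | twist -0.01 xyz cm [-0.03  0.05  2.85] j6 -0.06 t 22.35 F [ 0.4 -0.7 -1. ]
[[236.65245679 337.53693126]
 [234.66674556 353.99985137]]
```

View pics/s15.png

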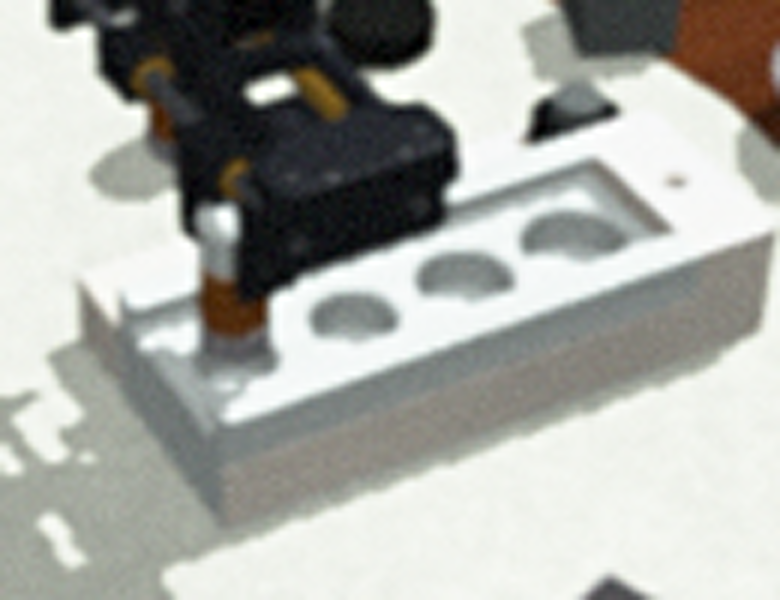

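```bash
python3 -m pendant '[{"xyz":[-0.02,0.03,0.4],"twist":0,"hand":20},{"xyz":[0,0,0.3],"twist":0,"hand":20},{"xyz":[0,0,0.2],"twist":0,"hand":20},{"xyz":[0,0,0.2],"twist":0,"hand":20},{"xyz":[0,0,0],"twist":0,"hand":20}]' 15;python3 -m pendant '[{"xyz":[0,0,0.2],"twist":0,"hand":20},{"xyz":[0,0,0.2],"twist":0,"hand":20},{"xyz":[0,0,0],"twist":0,"hand":20}]' 15
```

```text
time_s: 22.82
eef_pos: [0.6065, 0.0421, 0.0354]
orientation: [[0.998, -0.067, -0.001], [-0.067, -0.998, 0.0], [-0.001, -0.0, -1.0]]
wrist_force: [0.1, -0.5, -1.3]
opening: 0.0273
time_s: 23.07
eef_pos: [0.6065, 0.0421, 0.0315]
orientation: [[0.998, -0.067, -0.001], [-0.067, -0.998, 0.0], [-0.001, -0.0, -1.0]]
wrist_force: [-0.3, 0.1, -0.5]
opening: 0.0276
```

```bash
python3 -m pendant '[{"xyz":[0,0,0.3],"twist":0,"hand":20},{"xyz":[0,0,0.3],"twist":0,"hand":20},{"xyz":[0,0,0.3],"twist":0,"hand":20},{"xyz":[0,0,0.2],"twist":0,"hand":20},{"xyz":[0,0,0],"twist":0,"hand":20}]' 15;python3 -m pendant '[{"xyz":[0,0,0.15],"twist":0,"hand":20},{"xyz":[0,0,0.1],"twist":0,"hand":20},{"xyz":[0,0,0],"twist":0,"hand":20}]' 15
```

```text
time_s: 23.48
eef_pos: [0.6064, 0.0422, 0.0203]
orientation: [[0.998, -0.067, -0.001], [-0.067, -0.998, 0.0], [-0.001, -0.0, -1.0]]
wrist_force: [-0.9, 0.0, -1.2]
opening: 0.0274
time_s: 23.73
eef_pos: [0.6067, 0.0421, 0.0182]
orientation: [[0.998, -0.067, -0.0], [-0.067, -0.998, -0.0], [-0.0, 0.0, -1.0]]
wrist_force: [-0.2, 0.4, -1.0]
opening: 0.0275
```

Nearly down. I'll open slowly and only part way, then retreat.

```bash
python3 -m pendant '[{"xyz":[0,0,0.05],"twist":0,"hand":20},{"xyz":[0,0,0],"twist":0,"hand":38},{"xyz":[0,0,0],"twist":0,"hand":45},{"xyz":[0,0,0],"twist":0,"hand":50},{"xyz":[0,0,0],"twist":0,"hand":50},{"xyz":[0,0,0],"twist":0,"hand":50},{"xyz":[0,0,0],"twist":0,"hand":50},{"xyz":[0,0,-1.5],"twist":0,"hand":50},{"xyz":[0,0,-3],"twist":0,"hand":100},{"xyz":[0,0,-3],"twist":0,"hand":100},{"xyz":[0,0,-3],"twist":0,"hand":100},{"xyz":[0,0,0],"twist":0,"hand":100},{"xyz":[0,0,0],"twist":0,"hand":100}]' 15
python3 - <<'E'
from meas import *
plan([.4561,-.0541,.08],-3.83)
im,d=eyes.grab_frame("scene")
cv2.imwrite("pics/s16.png",cv2.resize(im[130:270,180:400],None,fx=3.5,fy=3.5,interpolation=cv2.INTER_CUBIC))
im,d=eyes.grab_frame("top");C=cloud("top",d)
for o in vials(d): 
    if o[0][0]<.5:print(np.round(o[0],4),o[2])
E
```

```text
time_s: 24.82
eef_pos: [0.6074, 0.0421, 0.1244]
orientation: [[0.998, -0.067, 0.003], [-0.067, -0.998, -0.0], [0.003, 0.0, -1.0]]
wrist_force: [0.3, 0.3, 0.2]
opening: 0.0754
now [0.6074 0.0421 0.1244] yaw -3.83 tilt [ 0.18 -0.02] op 0.0754 | twist 0.0 xyz cm [-14.46  10.61   4.44] j6 -0.06 t 24.82 F [0.3 0.3 0.2]
[0.4683 0.3327] 279
[ 0.4553 -0.0548] 236
```

View pics/s16.png

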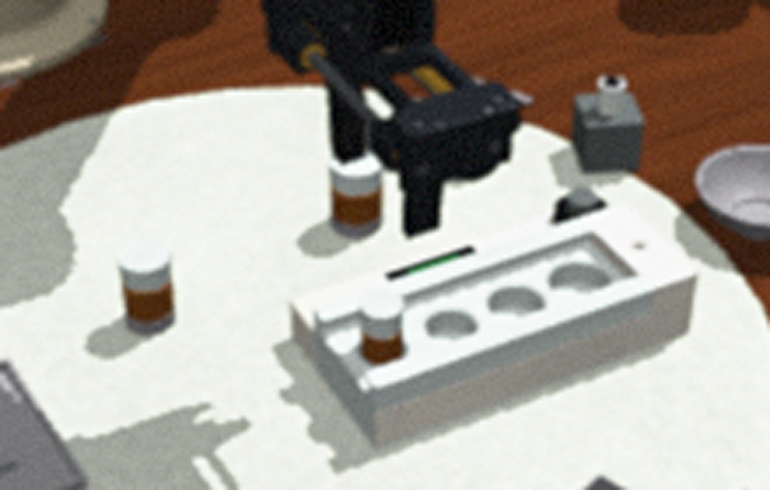

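```bash
python3 -m pendant '[{"xyz":[-2.89,2.12,0],"twist":0,"hand":100},{"xyz":[-2.89,2.12,0],"twist":0,"hand":100},{"xyz":[-2.89,2.12,0],"twist":0,"hand":100},{"xyz":[-2.89,2.12,0],"twist":0,"hand":100},{"xyz":[-2.89,2.12,0],"twist":0,"hand":100},{"xyz":[0,0,2],"twist":0,"hand":100},{"xyz":[0,0,1.5],"twist":0,"hand":100},{"xyz":[0,0,0],"twist":0,"hand":100},{"xyz":[0,0,0],"twist":0,"hand":100},{"xyz":[0,0,0],"twist":0,"hand":100}]' 15
python3 - <<'E'
from meas import *
plan([.4561,-.0541,-.003],-3.83)
im,d=eyes.grab_frame("scene")
cv2.imwrite("pics/s17.png",cv2.resize(im[110:260,150:350],None,fx=3.5,fy=3.5,interpolation=cv2.INTER_CUBIC))
E
```

```text
time_s: 25.75
eef_pos: [0.4557, -0.0539, 0.0881]
orientation: [[0.998, -0.066, -0.0], [-0.066, -0.998, 0.0], [-0.0, -0.0, -1.0]]
wrist_force: [-0.3, 0.4, 0.6]
opening: 0.0884
now [ 0.4557 -0.0539  0.0881] yaw -3.81 tilt [-0.02  0.01] op 0.0884 | twist 0.02 xyz cm [0.04 0.02 9.11] j6 -0.31 t 25.75 F [-0.3  0.4  0.6]
```

View pics/s17.png

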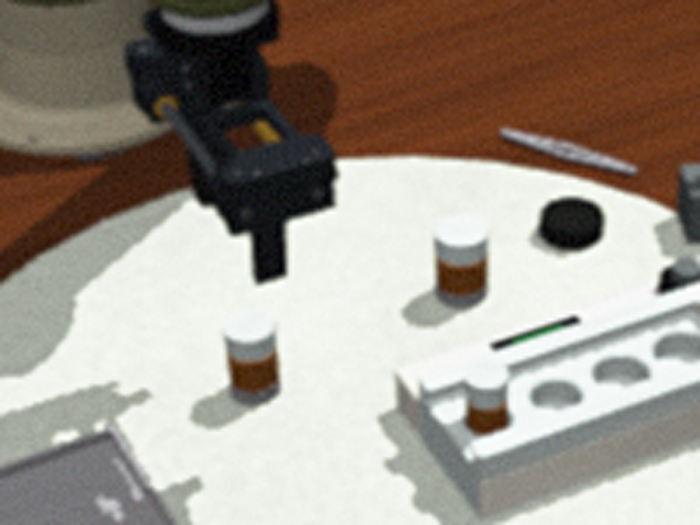

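```bash
python3 -m pendant '[{"xyz":[0.04,0,2],"twist":0,"hand":100},{"xyz":[0,0,2],"twist":0,"hand":100},{"xyz":[0,0,2],"twist":0,"hand":100},{"xyz":[0,0,2],"twist":0,"hand":100},{"xyz":[0,0,1.1],"twist":0,"hand":100},{"xyz":[0,0,0],"twist":0,"hand":100},{"xyz":[0,0,0],"twist":0,"hand":30},{"xyz":[0,0,0],"twist":0,"hand":30},{"xyz":[0,0,0],"twist":0,"hand":30},{"xyz":[0,0,0],"twist":0,"hand":30},{"xyz":[0,0,0],"twist":0,"hand":30},{"xyz":[0,0,0],"twist":0,"hand":30},{"xyz":[0,0,0],"twist":0,"hand":30},{"xyz":[0,0,0],"twist":0,"hand":30},{"xyz":[0,0,0],"twist":0,"hand":30},{"xyz":[0,0,0],"twist":0,"hand":30},{"xyz":[0,0,0],"twist":0,"hand":30},{"xyz":[0,0,0],"twist":0,"hand":30},{"xyz":[0,0,0],"twist":0,"hand":30},{"xyz":[0,0,0],"twist":0,"hand":30}]' 15
python3 -m pendant '[{"xyz":[0,0,-1],"twist":0,"hand":30},{"xyz":[0,0,-2],"twist":0,"hand":30},{"xyz":[0,0,-2.5],"twist":0,"hand":30},{"xyz":[0,0,-2.5],"twist":0,"hand":30},{"xyz":[0,0,-2],"twist":0,"hand":30},{"xyz":[0,0,0],"twist":0,"hand":30},{"xyz":[0,0,0],"twist":0,"hand":30}]' 15
python3 - <<'E'
from meas import *
plan([*w2([-.8,25,0])[:2],.0465],-3.83)
E
```

```text
time_s: 27.47
eef_pos: [0.456, -0.0541, -0.003]
orientation: [[0.998, -0.067, 0.0], [-0.067, -0.998, -0.0], [0.0, 0.0, -1.0]]
wrist_force: [0.0, -0.3, 1.1]
opening: 0.0356
time_s: 28.05
eef_pos: [0.456, -0.054, 0.0975]
orientation: [[0.998, -0.067, 0.001], [-0.067, -0.998, -0.001], [0.001, 0.0, -1.0]]
wrist_force: [1.0, 1.1, -0.9]
opening: 0.035
now [ 0.456  -0.054   0.0975] yaw -3.83 tilt [ 0.07 -0.03] op 0.035 | twist 0.0 xyz cm [ 14.37 -20.56   5.1 ] j6 -0.31 t 28.05 F [ 1.   1.1 -0.9]
```

```bash
python3 -m pendant '[{"xyz":[2.05,-2.94,0],"twist":0,"hand":30},{"xyz":[2.05,-2.94,0],"twist":0,"hand":30},{"xyz":[2.05,-2.94,0],"twist":0,"hand":30},{"xyz":[2.05,-2.94,0],"twist":0,"hand":30},{"xyz":[2.05,-2.94,0],"twist":0,"hand":30},{"xyz":[2.05,-2.93,0],"twist":0,"hand":30},{"xyz":[2.05,-2.93,0],"twist":0,"hand":30},{"xyz":[0,0,1.5],"twist":0,"hand":30},{"xyz":[0,0,1.5],"twist":0,"hand":30},{"xyz":[0,0,1.5],"twist":0,"hand":30},{"xyz":[0,0,0.5],"twist":0,"hand":30},{"xyz":[0,0,0],"twist":0,"hand":30},{"xyz":[0,0,0],"twist":0,"hand":30},{"xyz":[0,0,0],"twist":0,"hand":30}]' 15
python3 - <<'E'
from meas import *
plan([*w2([-.8,25,0])[:2],.018],-3.83)
im,d=eyes.grab_frame("scene")
cv2.imwrite("pics/s18.png",cv2.resize(im[150:260,260:400],None,fx=5,fy=5,interpolation=cv2.INTER_CUBIC))
o=r.get_obs()["eef_pos"]
q=proj("scene",[[o[0],o[1],o[2]+.0025],w2([-.8,25,41])]);print((q-[260,150]+.5)*5-.5)
E
```

```text
time_s: 29.22
eef_pos: [0.6131, 0.1414, 0.0476]
orientation: [[0.998, -0.067, 0.001], [-0.067, -0.998, 0.0], [0.001, -0.0, -1.0]]
wrist_force: [0.7, 0.3, -1.5]
opening: 0.0357
now [0.6131 0.1414 0.0476] yaw -3.84 tilt [0.05 0.  ] op 0.0357 | twist -0.01 xyz cm [-0.   -0.01  2.96] j6 0.11 t 29.22 F [ 0.7  0.3 -1.5]
[[335.29507539 313.70977501]
 [334.1539075  328.8859607 ]]
```

View pics/s18.png

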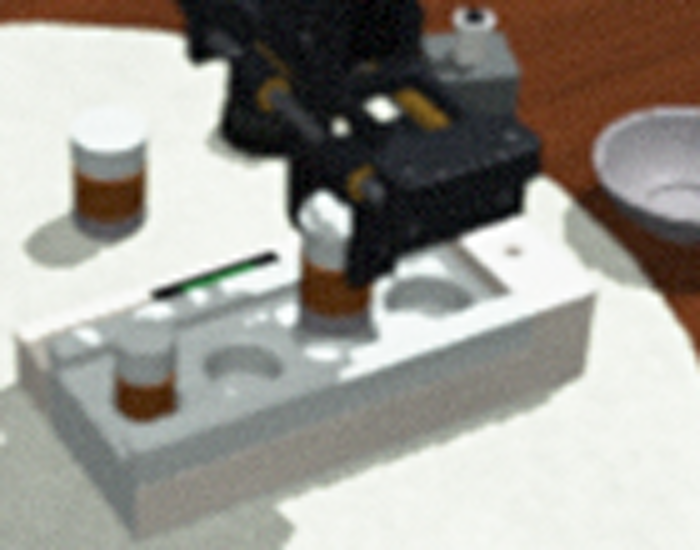

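Over well36 (foot near (335,325) in the crop, the third well beneath it). Lowering in stages.

```bash
python3 -m pendant '[{"xyz":[0,0,0.4],"twist":0,"hand":30},{"xyz":[0,0,0.4],"twist":0,"hand":30},{"xyz":[0,0,0.3],"twist":0,"hand":30},{"xyz":[0,0,0.2],"twist":0,"hand":30},{"xyz":[0,0,0.2],"twist":0,"hand":30},{"xyz":[0,0,0],"twist":0,"hand":30}]' 15;python3 -m pendant '[{"xyz":[0,0,0.3],"twist":0,"hand":30},{"xyz":[0,0,0.3],"twist":0,"hand":30},{"xyz":[0,0,0.3],"twist":0,"hand":30},{"xyz":[0,0,0.2],"twist":0,"hand":30},{"xyz":[0,0,0.2],"twist":0,"hand":30},{"xyz":[0,0,0],"twist":0,"hand":30}]' 15
```

```text
time_s: 29.77
eef_pos: [0.6129, 0.1416, 0.0316]
orientation: [[0.998, -0.067, 0.0], [-0.067, -0.998, 0.0], [0.0, -0.0, -1.0]]
wrist_force: [1.8, -0.1, -1.4]
opening: 0.0355
time_s: 30.27
eef_pos: [0.613, 0.1416, 0.0187]
orientation: [[0.998, -0.067, 0.001], [-0.067, -0.998, 0.0], [0.001, -0.0, -1.0]]
wrist_force: [4.0, 1.4, -1.2]
opening: 0.0352
```

```bash
python3 -m pendant '[{"xyz":[0,0,0.05],"twist":0,"hand":30},{"xyz":[0,0,0],"twist":0,"hand":45},{"xyz":[0,0,0],"twist":0,"hand":55},{"xyz":[0,0,0],"twist":0,"hand":60},{"xyz":[0,0,0],"twist":0,"hand":60},{"xyz":[0,0,0],"twist":0,"hand":60},{"xyz":[0,0,0],"twist":0,"hand":60},{"xyz":[0,0,-1.5],"twist":0,"hand":60},{"xyz":[0,0,-3],"twist":0,"hand":100},{"xyz":[0,0,-3],"twist":0,"hand":100},{"xyz":[0,0,-3],"twist":0,"hand":100},{"xyz":[0,0,0],"twist":0,"hand":100},{"xyz":[0,0,0],"twist":0,"hand":100}]' 15
python3 - <<'E'
from meas import *
plan([.437,.1247,.08],-3.83)
im,d=eyes.grab_frame("scene")
cv2.imwrite("pics/s19.png",cv2.resize(im[130:270,200:420],None,fx=3.5,fy=3.5,interpolation=cv2.INTER_CUBIC))
im,d=eyes.grab_frame("top");C=cloud("top",d)
for o in vials(d): 
    if o[0][0]<.5:print(np.round(o[0],4),o[2])
E
```

```text
time_s: 31.35
eef_pos: [0.6134, 0.1416, 0.1249]
orientation: [[0.998, -0.067, 0.003], [-0.067, -0.998, 0.0], [0.003, -0.0, -1.0]]
wrist_force: [0.1, -0.5, -0.2]
opening: 0.084
now [0.6134 0.1416 0.1249] yaw -3.83 tilt [0.17 0.01] op 0.084 | twist 0.0 xyz cm [-17.49   2.86   4.49] j6 0.11 t 31.35 F [ 0.1 -0.5 -0.2]
[0.4686 0.3314] 127
[0.4592 0.3506] 52
```

View pics/s19.png

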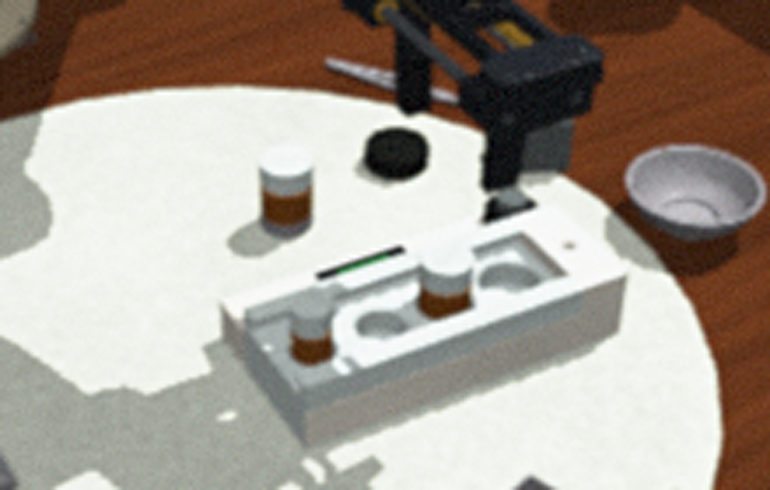

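```bash
python3 -m pendant '[{"xyz":[-3.5,0.57,0],"twist":0,"hand":100},{"xyz":[-3.5,0.57,0],"twist":0,"hand":100},{"xyz":[-3.5,0.57,0],"twist":0,"hand":100},{"xyz":[-3.5,0.57,0],"twist":0,"hand":100},{"xyz":[-3.49,0.58,0],"twist":0,"hand":100},{"xyz":[0,0,2],"twist":0,"hand":100},{"xyz":[0,0,1.5],"twist":0,"hand":100},{"xyz":[0,0,0],"twist":0,"hand":100},{"xyz":[0,0,0],"twist":0,"hand":100},{"xyz":[0,0,0],"twist":0,"hand":100}]' 15
python3 - <<'E'
from meas import *
plan([.437,.1247,-.003],-3.83)
im,d=eyes.grab_frame("scene")
cv2.imwrite("pics/s20.png",cv2.resize(im[110:260,180:380],None,fx=3.5,fy=3.5,interpolation=cv2.INTER_CUBIC))
E
```

```text
time_s: 32.28
eef_pos: [0.4366, 0.1247, 0.0885]
orientation: [[0.998, -0.067, -0.0], [-0.067, -0.998, 0.0], [-0.0, -0.0, -1.0]]
wrist_force: [0.4, 0.5, -0.0]
opening: 0.0885
now [0.4366 0.1247 0.0885] yaw -3.83 tilt [-0.02  0.  ] op 0.0885 | twist -0.0 xyz cm [ 0.04 -0.    9.15] j6 0.09 t 32.28 F [ 0.4  0.5 -0. ]
```

View pics/s20.png

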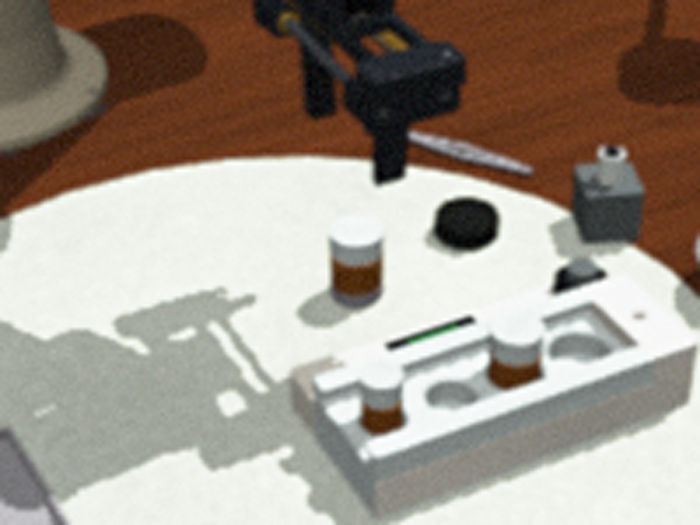

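```bash
python3 -m pendant '[{"xyz":[0.04,0,2],"twist":0,"hand":100},{"xyz":[0,0,2],"twist":0,"hand":100},{"xyz":[0,0,2],"twist":0,"hand":100},{"xyz":[0,0,2],"twist":0,"hand":100},{"xyz":[0,0,1.1],"twist":0,"hand":100},{"xyz":[0,0,0],"twist":0,"hand":100},{"xyz":[0,0,0],"twist":0,"hand":35},{"xyz":[0,0,0],"twist":0,"hand":35},{"xyz":[0,0,0],"twist":0,"hand":35},{"xyz":[0,0,0],"twist":0,"hand":35},{"xyz":[0,0,0],"twist":0,"hand":35},{"xyz":[0,0,0],"twist":0,"hand":35},{"xyz":[0,0,0],"twist":0,"hand":35},{"xyz":[0,0,0],"twist":0,"hand":35},{"xyz":[0,0,0],"twist":0,"hand":35},{"xyz":[0,0,0],"twist":0,"hand":35},{"xyz":[0,0,0],"twist":0,"hand":35},{"xyz":[0,0,0],"twist":0,"hand":35},{"xyz":[0,0,0],"twist":0,"hand":35},{"xyz":[0,0,0],"twist":0,"hand":35}]' 15
python3 -m pendant '[{"xyz":[0,0,-1],"twist":0,"hand":35},{"xyz":[0,0,-2],"twist":0,"hand":35},{"xyz":[0,0,-2.5],"twist":0,"hand":35},{"xyz":[0,0,-2.5],"twist":0,"hand":35},{"xyz":[0,0,-2],"twist":0,"hand":35},{"xyz":[0,0,0],"twist":0,"hand":35},{"xyz":[0,0,0],"twist":0,"hand":35}]' 15
python3 - <<'E'
from meas import *
plan([*w2([-.3,75,0])[:2],.0465],-3.83)
E
```

```text
time_s: 34.0
eef_pos: [0.4369, 0.1247, -0.0025]
orientation: [[0.998, -0.067, 0.0], [-0.067, -0.998, 0.0], [0.0, -0.0, -1.0]]
wrist_force: [0.5, -0.2, 3.0]
opening: 0.0394
time_s: 34.58
eef_pos: [0.4368, 0.1247, 0.0974]
orientation: [[0.998, -0.067, 0.001], [-0.067, -0.998, 0.0], [0.001, -0.0, -1.0]]
wrist_force: [-0.1, 0.9, -1.5]
opening: 0.0393
now [0.4368 0.1247 0.0974] yaw -3.83 tilt [0.05 0.  ] op 0.0393 | twist -0.0 xyz cm [17.53 -7.86  5.09] j6 0.09 t 34.58 F [-0.1  0.9 -1.5]
```

```bash
python3 -m pendant '[{"xyz":[2.92,-1.31,0],"twist":0,"hand":35},{"xyz":[2.92,-1.31,0],"twist":0,"hand":35},{"xyz":[2.92,-1.31,0],"twist":0,"hand":35},{"xyz":[2.92,-1.31,0],"twist":0,"hand":35},{"xyz":[2.92,-1.31,0],"twist":0,"hand":35},{"xyz":[2.92,-1.31,0],"twist":0,"hand":35},{"xyz":[0,0,1.5],"twist":0,"hand":35},{"xyz":[0,0,1.5],"twist":0,"hand":35},{"xyz":[0,0,1.5],"twist":0,"hand":35},{"xyz":[0,0,0.5],"twist":0,"hand":35},{"xyz":[0,0,0],"twist":0,"hand":35},{"xyz":[0,0,0],"twist":0,"hand":35},{"xyz":[0,0,0],"twist":0,"hand":35}]' 15
python3 - <<'E'
from meas import *
plan([*w2([-.3,75,0])[:2],.018],-3.83)
im,d=eyes.grab_frame("scene")
cv2.imwrite("pics/s21.png",cv2.resize(im[150:260,260:400],None,fx=5,fy=5,interpolation=cv2.INTER_CUBIC))
o=r.get_obs()["eef_pos"]
q=proj("scene",[[o[0],o[1],o[2]+.0025],w2([-.8,75,41])]);print((q-[260,150]+.5)*5-.5)
E
```

```text
time_s: 35.67
eef_pos: [0.6171, 0.1914, 0.048]
orientation: [[0.998, -0.067, 0.001], [-0.067, -0.998, 0.0], [0.001, -0.0, -1.0]]
wrist_force: [-0.1, -0.0, -1.0]
opening: 0.0396
now [0.6171 0.1914 0.048 ] yaw -3.83 tilt [0.05 0.01] op 0.0396 | twist -0.0 xyz cm [-0.02  0.    3.  ] j6 0.19 t 35.67 F [-0.1 -0.  -1. ]
[[427.10708648 282.10151031]
 [424.47191264 297.27848103]]
```

View pics/s21.png

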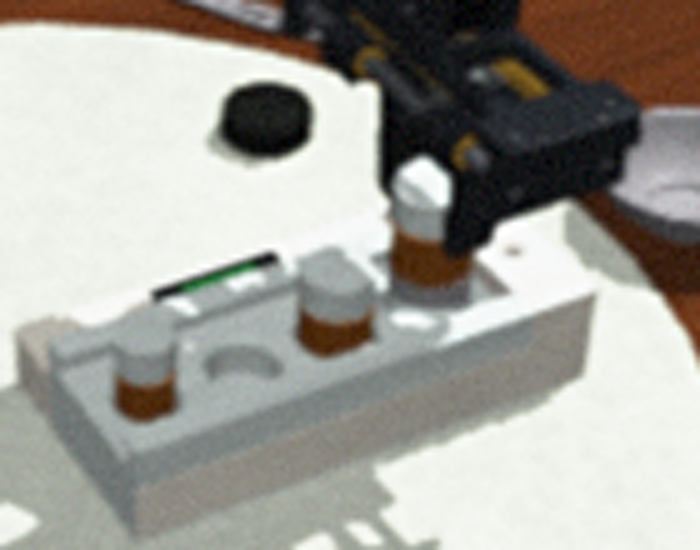

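```bash
python3 -m pendant '[{"xyz":[-0.02,0,0.4],"twist":0,"hand":35},{"xyz":[0,0,0.4],"twist":0,"hand":35},{"xyz":[0,0,0.3],"twist":0,"hand":35},{"xyz":[0,0,0.2],"twist":0,"hand":35},{"xyz":[0,0,0.2],"twist":0,"hand":35},{"xyz":[0,0,0],"twist":0,"hand":35}]' 15;python3 -m pendant '[{"xyz":[0,0,0.3],"twist":0,"hand":35},{"xyz":[0,0,0.3],"twist":0,"hand":35},{"xyz":[0,0,0.3],"twist":0,"hand":35},{"xyz":[0,0,0.3],"twist":0,"hand":35},{"xyz":[0,0,0.2],"twist":0,"hand":35},{"xyz":[0,0,0],"twist":0,"hand":35}]' 15
```

```text
time_s: 36.22
eef_pos: [0.6166, 0.1914, 0.032]
orientation: [[0.998, -0.067, -0.0], [-0.067, -0.998, -0.0], [-0.0, 0.0, -1.0]]
wrist_force: [1.8, 0.1, -0.6]
opening: 0.0398
time_s: 36.72
eef_pos: [0.6168, 0.1914, 0.0185]
orientation: [[0.998, -0.067, 0.0], [-0.067, -0.998, 0.0], [0.0, -0.0, -1.0]]
wrist_force: [1.3, -0.0, 1.2]
opening: 0.0396
```

```bash
python3 -m pendant '[{"xyz":[0,0,0],"twist":0,"hand":35},{"xyz":[0,0,0],"twist":0,"hand":50},{"xyz":[0,0,0],"twist":0,"hand":60},{"xyz":[0,0,0],"twist":0,"hand":65},{"xyz":[0,0,0],"twist":0,"hand":65},{"xyz":[0,0,0],"twist":0,"hand":65},{"xyz":[0,0,0],"twist":0,"hand":65},{"xyz":[0,0,-1.5],"twist":0,"hand":65},{"xyz":[0,0,-3],"twist":0,"hand":65},{"xyz":[0,0,-3],"twist":0,"hand":65},{"xyz":[0,0,-3],"twist":0,"hand":65},{"xyz":[0,0,0],"twist":0,"hand":65},{"xyz":[0,0,0],"twist":0,"hand":65}]' 15
python3 - <<'E'
from meas import *
plan([.4656,.3355,.10],-3.83)
im,d=eyes.grab_frame("scene");cv2.imwrite("pics/scene22.png",im)
cv2.imwrite("pics/s22.png",cv2.resize(im[120:260,240:460],None,fx=3.5,fy=3.5,interpolation=cv2.INTER_CUBIC))
E
```

```text
time_s: 37.8
eef_pos: [0.6173, 0.1915, 0.125]
orientation: [[0.998, -0.067, 0.003], [-0.067, -0.998, 0.0], [0.003, -0.001, -1.0]]
wrist_force: [-0.3, 0.3, -0.8]
opening: 0.0577
now [0.6173 0.1915 0.125 ] yaw -3.83 tilt [0.18 0.02] op 0.0577 | twist -0.0 xyz cm [-16.1  -13.35   2.5 ] j6 0.19 t 37.8 F [-0.3  0.3 -0.8]
```

View pics/s22.png

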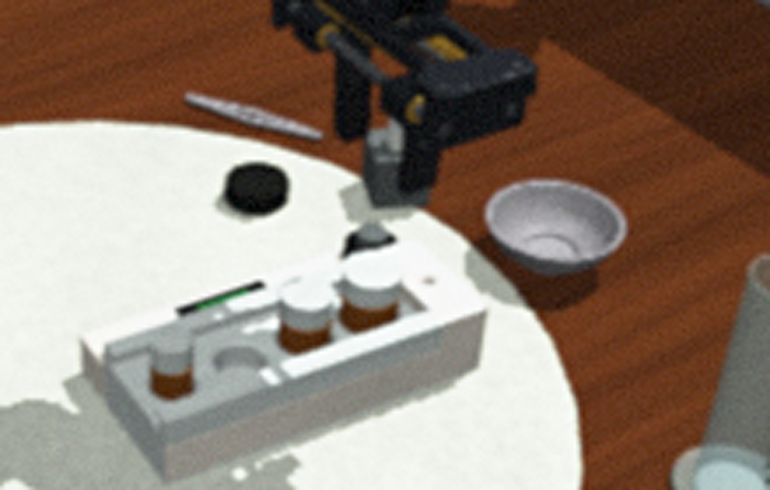

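```bash
python3 - <<'E'
from meas import *
for f in("top_d.npy","top11d.npy"):
    d=np.load(f);C=cloud("top",d)
    m=(C[...,2]>.06)&(C[...,2]<.08)&(abs(C[...,0]-.4656)<.03)&(abs(C[...,1]-.3355)<.03)
    p=C[m];print(p.mean(0),p.min(0),p.max(0),m.sum(),(p.min(0)+p.max(0))/2)
print(proj("top",[.4656,.3355,.069]))
E
python3 -m pendant '[{"xyz":[-2.68,-2.22,0],"twist":0,"hand":65},{"xyz":[-2.68,-2.22,0],"twist":0,"hand":65},{"xyz":[-2.68,-2.22,0],"twist":0,"hand":65},{"xyz":[-2.68,-2.22,0],"twist":0,"hand":65},{"xyz":[-2.68,-2.22,0],"twist":0,"hand":65},{"xyz":[-2.68,-2.22,0],"twist":0,"hand":65},{"xyz":[0,0,2],"twist":0,"hand":65},{"xyz":[0,0,0],"twist":0,"hand":65},{"xyz":[0,0,0],"twist":0,"hand":65},{"xyz":[0,0,0],"twist":0,"hand":65}]' 20
python3 - <<'E'
from meas import *
plan([.4656,.3355,.007],-3.83)
im,d=eyes.grab_frame("scene")
cv2.imwrite("pics/s23.png",cv2.resize(im[90:210,280:430],None,fx=5,fy=5,interpolation=cv2.INTER_CUBIC))
E
```

```text
[0.46611849 0.33292165 0.06900881] [0.4574782  0.32391668 0.06031121] [0.47527602 0.34338603 0.07317697] 92 [0.46637711 0.33365135 0.06674409]
[0.46602969 0.3327902  0.06927317] [0.45749028 0.32391075 0.06070208] [0.47529732 0.34391972 0.07320909] 93 [0.4663938  0.33391524 0.06695558]
[[134.89507423 251.88526799]]
time_s: 38.68
eef_pos: [0.4656, 0.3344, 0.1032]
orientation: [[0.998, -0.068, -0.001], [-0.068, -0.998, -0.0], [-0.001, 0.001, -1.0]]
wrist_force: [-1.0, -0.3, 0.3]
opening: 0.0573
now [0.4656 0.3344 0.1032] yaw -3.89 tilt [-0.04 -0.03] op 0.0573 | twist -0.06 xyz cm [-0.01 -0.11  9.62] j6 0.49 t 38.68 F [-1.  -0.3  0.3]
```

View pics/s23.png

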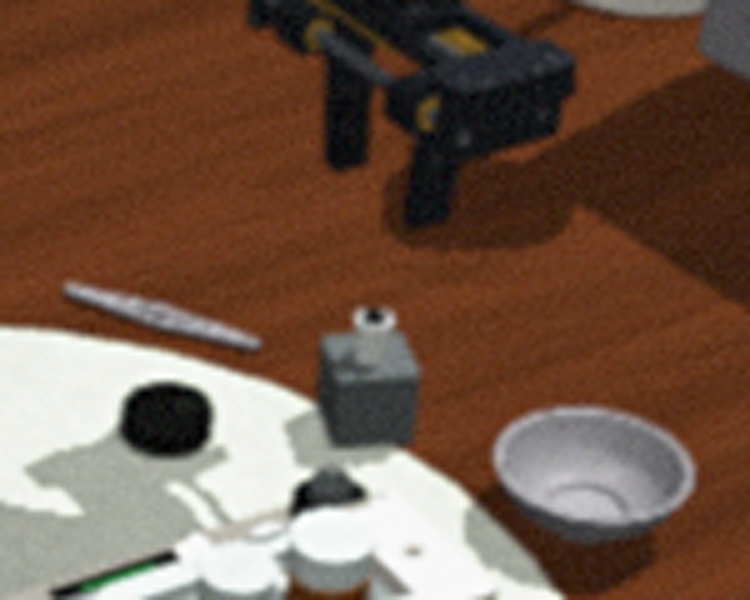

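```bash
python3 - <<'E'
from meas import *
def c(x,y,u0,v0): return [(x+.5)/4-.5+u0,(y+.5)/4-.5+v0]
p=atz("top",c(314,128,110,145),.0545);print("port px",p,inw(p),"nom",w2([-.5,122,0]))
im=cv2.imread("pics/top11.png"); cv2.imwrite("pics/th.png",cv2.resize(im[235:270,120:165],None,fx=14,fy=14,interpolation=cv2.INTER_CUBIC))
cv2.imwrite("pics/pt.png",cv2.resize(im[165:190,175:205],None,fx=16,fy=16,interpolation=cv2.INTER_CUBIC))
E
```

```text
port px [0.62011961 0.23990387 0.0545    ] [ -0.33529952 123.6572778 ] nom [0.61984466 0.23826128 0.        ]
```

View pics/th.png

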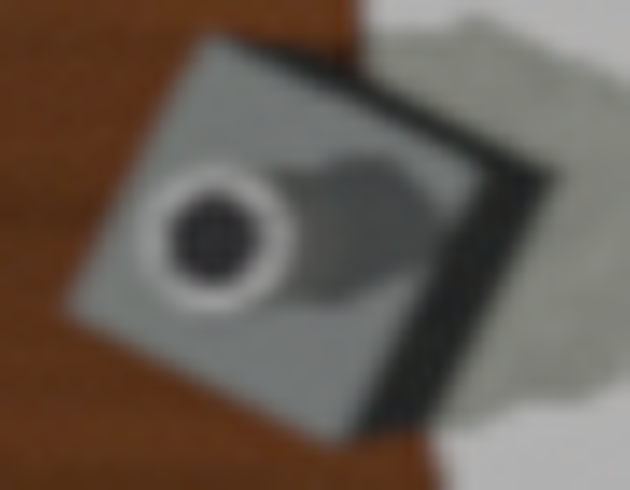

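View pics/pt.png

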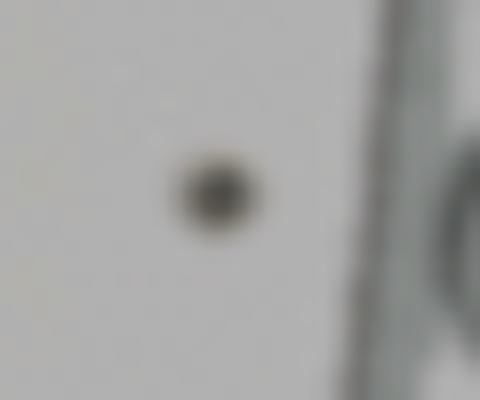

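```bash
python3 - <<'E'
from meas import *
q=lambda x,y:[(x+.5)/14-.5+120,(y+.5)/14-.5+235]
print("head",atz("top",q(214,238),.069),"stand",atz("top",q(277,237),.045))
E
python3 -m pendant '[{"xyz":[0.03,-0.1,2],"twist":0,"hand":65},{"xyz":[0,0,2],"twist":0,"hand":65},{"xyz":[0,0,2],"twist":0,"hand":65},{"xyz":[0,0,2],"twist":0,"hand":65},{"xyz":[0,0,1],"twist":0,"hand":65},{"xyz":[0,0,0],"twist":0,"hand":65},{"xyz":[0,0,0],"twist":0,"hand":65}]' 20
python3 - <<'E'
from meas import *
plan([.4660,.3355,.007],-3.83)
im,d=eyes.grab_frame("scene")
cv2.imwrite("pics/s24.png",cv2.resize(im[90:210,280:430],None,fx=5,fy=5,interpolation=cv2.INTER_CUBIC))
E
```

```text
head [0.46628276 0.33567859 0.069     ] stand [0.4663992  0.33491015 0.045     ]
time_s: 39.32
eef_pos: [0.466, 0.3359, 0.014]
orientation: [[0.998, -0.067, 0.0], [-0.067, -0.998, 0.0], [0.0, -0.0, -1.0]]
wrist_force: [1.1, 0.7, 0.0]
opening: 0.0575
now [0.466  0.3359 0.014 ] yaw -3.87 tilt [0.02 0.01] op 0.0575 | twist -0.04 xyz cm [-0.    0.04  0.7 ] j6 0.49 t 39.32 F [1.1 0.7 0. ]
```

View pics/s24.png

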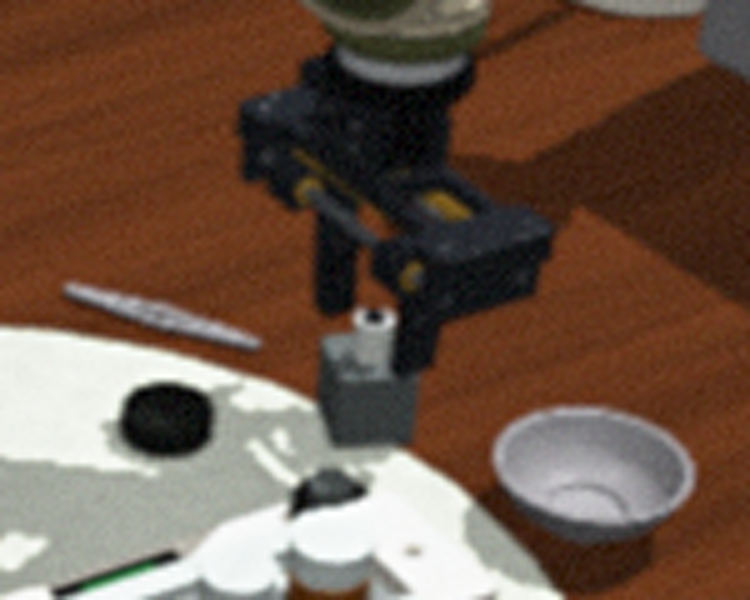

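```bash
python3 -m pendant '[{"xyz":[0,0.06,0.3],"twist":0,"hand":65},{"xyz":[0,0,0.3],"twist":0,"hand":65},{"xyz":[0,0,0],"twist":0,"hand":12},{"xyz":[0,0,0],"twist":0,"hand":12},{"xyz":[0,0,0],"twist":0,"hand":12},{"xyz":[0,0,0],"twist":0,"hand":12},{"xyz":[0,0,0],"twist":0,"hand":12},{"xyz":[0,0,0],"twist":0,"hand":12},{"xyz":[0,0,0],"twist":0,"hand":12},{"xyz":[0,0,0],"twist":0,"hand":12},{"xyz":[0,0,0],"twist":0,"hand":12},{"xyz":[0,0,0],"twist":0,"hand":12},{"xyz":[0,0,0],"twist":0,"hand":12}]' 20
python3 -m pendant '[{"xyz":[0,0,-0.5],"twist":0,"hand":12},{"xyz":[0,0,-1],"twist":0,"hand":12},{"xyz":[0,0,-1.5],"twist":0,"hand":12},{"xyz":[0,0,-2],"twist":0,"hand":12},{"xyz":[0,0,-2],"twist":0,"hand":12},{"xyz":[0,0,-2],"twist":0,"hand":12},{"xyz":[0,0,0],"twist":0,"hand":12},{"xyz":[0,0,0],"twist":0,"hand":12}]' 20
python3 - <<'E'
from meas import *
plan([*w2([-.5,122.7,0])[:2],.065],-3.83)
im,d=eyes.grab_frame("scene")
cv2.imwrite("pics/s25.png",cv2.resize(im[60:210,280:430],None,fx=4,fy=4,interpolation=cv2.INTER_CUBIC))
E
```

```text
time_s: 40.45
eef_pos: [0.466, 0.3355, 0.0077]
orientation: [[0.998, -0.067, 0.001], [-0.067, -0.998, 0.0], [0.001, -0.0, -1.0]]
wrist_force: [5.2, -0.0, 0.6]
opening: 0.019
time_s: 41.12
eef_pos: [0.465, 0.3355, 0.0973]
orientation: [[0.998, -0.067, -0.0], [-0.067, -0.998, 0.0], [-0.0, -0.0, -1.0]]
wrist_force: [0.2, 0.2, -2.0]
opening: 0.0196
now [0.465  0.3355 0.0973] yaw -3.82 tilt [-0.02  0.01] op 0.0196 | twist 0.01 xyz cm [16.1   8.6   3.23] j6 0.49 t 41.12 F [ 0.2  0.2 -2. ]
```

View pics/s25.png

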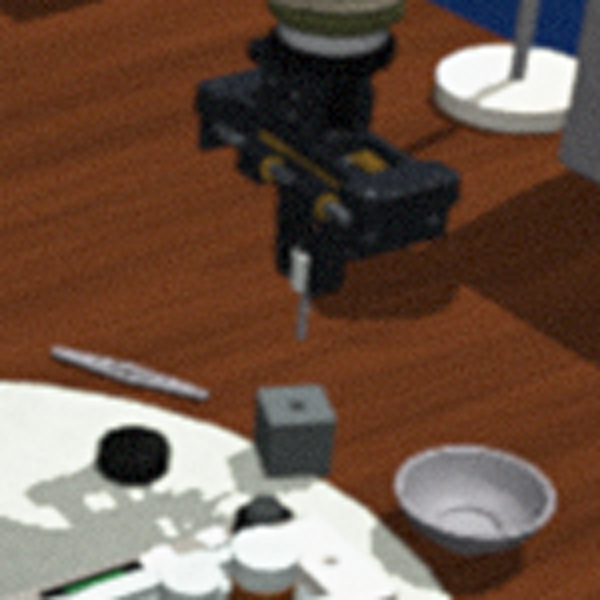

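```bash
python3 -m pendant '[{"xyz":[2.3,1.23,0],"twist":0,"hand":12},{"xyz":[2.3,1.23,0],"twist":0,"hand":12},{"xyz":[2.3,1.23,0],"twist":0,"hand":12},{"xyz":[2.3,1.23,0],"twist":0,"hand":12},{"xyz":[2.3,1.23,0],"twist":0,"hand":12},{"xyz":[2.3,1.22,0],"twist":0,"hand":12},{"xyz":[2.3,1.22,0],"twist":0,"hand":12},{"xyz":[0,0,1.5],"twist":0,"hand":12},{"xyz":[0,0,1.5],"twist":0,"hand":12},{"xyz":[0,0,0],"twist":0,"hand":12},{"xyz":[0,0,0],"twist":0,"hand":12},{"xyz":[0,0,0],"twist":0,"hand":12}]' 20
python3 - <<'E'
from meas import *
plan([*w2([-.5,122.7,0])[:2],.0172],-3.83)
im,d=eyes.grab_frame("scene")
cv2.imwrite("pics/s26.png",cv2.resize(im[150:230,310:400],None,fx=7,fy=7,interpolation=cv2.INTER_CUBIC))
o=r.get_obs()["eef_pos"]
q=proj("scene",[[o[0],o[1],o[2]-.0027],[o[0],o[1],o[2]+.0373],w2([-.5,122,54.5]),w2([-.5,123.7,54.5])]);print((q-[310,150]+.5)*7-.5)
E
```

```text
time_s: 42.17
eef_pos: [0.6201, 0.2392, 0.0674]
orientation: [[0.998, -0.066, -0.0], [-0.066, -0.998, -0.0], [-0.0, 0.0, -1.0]]
wrist_force: [-0.5, -0.4, -0.7]
opening: 0.0194
now [0.6201 0.2392 0.0674] yaw -3.81 tilt [-0.03 -0.  ] op 0.0194 | twist 0.02 xyz cm [-0.02  0.02  5.02] j6 0.26 t 42.17 F [-0.5 -0.4 -0.7]
[[370.64016994 320.0162553 ]
 [382.63440183 223.84867774]
 [364.30482196 345.30618998]
 [368.45068542 343.86994783]]
```

View pics/s26.png

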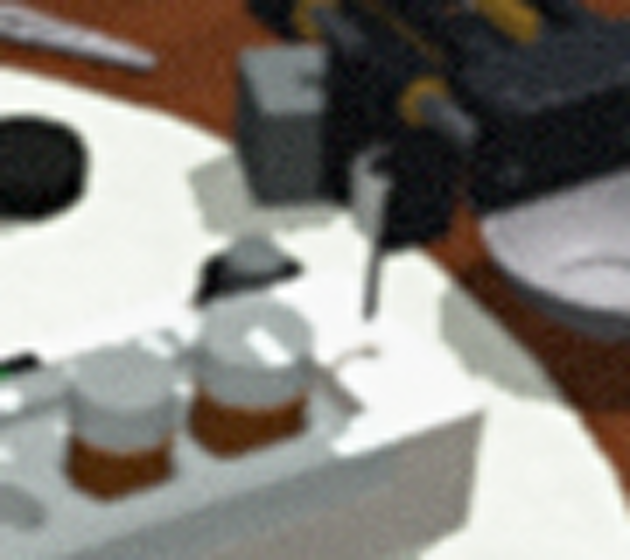

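```bash
python3 -m pendant '[{"xyz":[0.03,0.02,0.5],"twist":0,"hand":12},{"xyz":[0,0,0.4],"twist":0,"hand":12},{"xyz":[0,0,0],"twist":0,"hand":12},{"xyz":[0,0,0],"twist":0,"hand":12}]' 20
python3 - <<'E'
from meas import *
plan([*w2([0,122.7,0])[:2],.0172],-3.83)
im,d=eyes.grab_frame("scene")
cv2.imwrite("pics/s27.png",cv2.resize(im[170:220,330:390],None,fx=12,fy=12,interpolation=cv2.INTER_CUBIC))
E
```

```text
time_s: 42.55
eef_pos: [0.6204, 0.2387, 0.0582]
orientation: [[0.998, -0.067, -0.001], [-0.067, -0.998, -0.0], [-0.001, 0.0, -1.0]]
wrist_force: [0.2, 0.4, -0.1]
opening: 0.0192
now [0.6204 0.2387 0.0582] yaw -3.83 tilt [-0.03 -0.01] op 0.0192 | twist 0.0 xyz cm [-0.   -0.02  4.1 ] j6 0.26 t 42.55 F [ 0.2  0.4 -0.1]
```

View pics/s27.png

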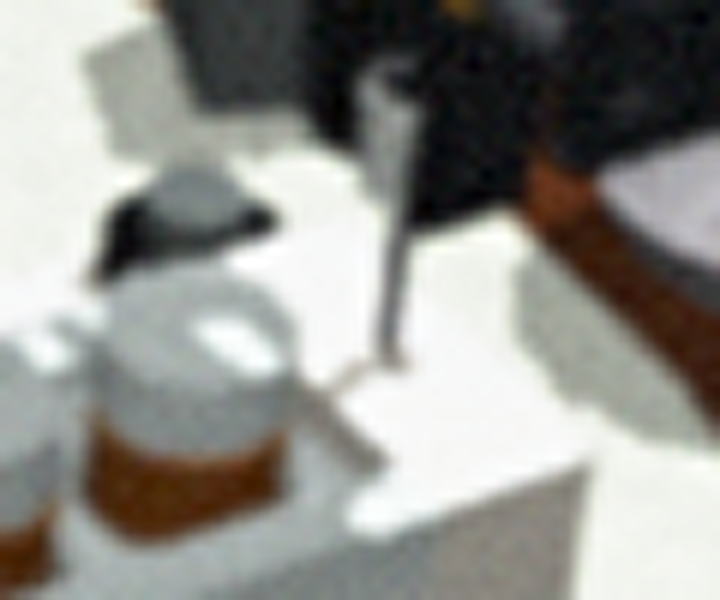

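```bash
python3 -m pendant '[{"xyz":[0,-0.02,0.2],"twist":0,"hand":12},{"xyz":[0,0,0.2],"twist":0,"hand":12},{"xyz":[0,0,0.2],"twist":0,"hand":12},{"xyz":[0,0,0],"twist":0,"hand":12}]' 20; python3 -m pendant '[{"xyz":[0,0,0.2],"twist":0,"hand":12},{"xyz":[0,0,0.2],"twist":0,"hand":12},{"xyz":[0,0,0.2],"twist":0,"hand":12},{"xyz":[0,0,0],"twist":0,"hand":12}]' 20
```

```text
time_s: 42.93
eef_pos: [0.6204, 0.2389, 0.0518]
orientation: [[0.998, -0.067, -0.001], [-0.067, -0.998, -0.0], [-0.001, 0.0, -1.0]]
wrist_force: [0.4, -0.2, -1.4]
opening: 0.0194
time_s: 43.27
eef_pos: [0.6204, 0.2389, 0.0459]
orientation: [[0.998, -0.067, -0.001], [-0.067, -0.998, -0.0], [-0.001, 0.0, -1.0]]
wrist_force: [1.3, -0.0, -0.3]
opening: 0.019
```

Tip is well inside (about 11 mm) with no load; continuing.

```bash
python3 -m pendant '[{"xyz":[0,0,0.4],"twist":0,"hand":12},{"xyz":[0,0,0.4],"twist":0,"hand":12},{"xyz":[0,0,0.4],"twist":0,"hand":12},{"xyz":[0,0,0.4],"twist":0,"hand":12},{"xyz":[0,0,0.4],"twist":0,"hand":12},{"xyz":[0,0,0],"twist":0,"hand":12}]' 20; python3 -m pendant '[{"xyz":[0,0,0.3],"twist":0,"hand":12},{"xyz":[0,0,0.2],"twist":0,"hand":12},{"xyz":[0,0,0.2],"twist":0,"hand":12},{"xyz":[0,0,0],"twist":0,"hand":12}]' 20
```

```text
time_s: 43.77
eef_pos: [0.6202, 0.2388, 0.0253]
orientation: [[0.998, -0.067, -0.001], [-0.067, -0.998, -0.0], [-0.001, 0.0, -1.0]]
wrist_force: [0.2, -0.6, -0.8]
opening: 0.0197
time_s: 44.1
eef_pos: [0.6204, 0.2389, 0.019]
orientation: [[0.998, -0.067, -0.001], [-0.067, -0.998, -0.0], [-0.001, 0.0, -1.0]]
wrist_force: [-0.4, 0.1, -1.8]
opening: 0.0195
```

```bash
python3 -m pendant '[{"xyz":[0,0,0.1],"twist":0,"hand":12},{"xyz":[0,0,0.1],"twist":0,"hand":12},{"xyz":[0,0,0],"twist":0,"hand":12}]' 20; python3 -m pendant '[{"xyz":[0,0,0.1],"twist":0,"hand":12},{"xyz":[0,0,0],"twist":0,"hand":12}]' 20
```

```text
time_s: 44.35
eef_pos: [0.6206, 0.2389, 0.0173]
orientation: [[0.998, -0.067, -0.0], [-0.067, -0.998, 0.0], [-0.0, 0.0, -1.0]]
wrist_force: [0.4, -0.4, -1.0]
opening: 0.0195
time_s: 44.52
eef_pos: [0.6207, 0.239, 0.0171]
orientation: [[0.998, -0.067, 0.0], [-0.067, -0.998, 0.0], [0.0, -0.0, -1.0]]
wrist_force: [-2.0, -0.5, 3.6]
opening: 0.0192
```

```bash
python3 -m pendant '[{"xyz":[0,0,-0.05],"twist":0,"hand":30},{"xyz":[0,0,0],"twist":0,"hand":38},{"xyz":[0,0,0],"twist":0,"hand":38},{"xyz":[0,0,0],"twist":0,"hand":38},{"xyz":[0,0,0],"twist":0,"hand":38},{"xyz":[0,0,-1],"twist":0,"hand":38},{"xyz":[0,0,-2],"twist":0,"hand":38},{"xyz":[0,0,-3],"twist":0,"hand":38},{"xyz":[0,0,-3],"twist":0,"hand":38},{"xyz":[0,0,-3],"twist":0,"hand":5},{"xyz":[0,0,0],"twist":0,"hand":5},{"xyz":[-3,0,0],"twist":0,"hand":5},{"xyz":[-3,0,0],"twist":0,"hand":5},{"xyz":[-4,0,0],"twist":0,"hand":5},{"xyz":[-4,0,0],"twist":0,"hand":5},{"xyz":[-4,0,0],"twist":0,"hand":5},{"xyz":[-4,0,0],"twist":0,"hand":5},{"xyz":[0,0,0],"twist":0,"hand":5},{"xyz":[0,0,0],"twist":0,"hand":5}]' 20
python3 - <<'E'
from meas import *
plan([.5584,.2417,.05],-3.83)
for n in("scene","top"):
    im,d=eyes.grab_frame(n);cv2.imwrite(f"pics/{n}28.png",im);np.save(n+"28d.npy",d)
    if n=="scene":cv2.imwrite("pics/s28.png",cv2.resize(im[120:260,240:460],None,fx=3.5,fy=3.5,interpolation=cv2.INTER_CUBIC))
E
```

```text
time_s: 46.1
eef_pos: [0.4001, 0.2539, 0.1377]
orientation: [[0.998, -0.065, 0.001], [-0.065, -0.998, 0.0], [0.001, -0.0, -1.0]]
wrist_force: [0.9, 0.2, 0.7]
opening: 0.0042
now [0.4001 0.2539 0.1377] yaw -3.75 tilt [0.06 0.02] op 0.0042 | twist 0.08 xyz cm [15.88  0.16  8.77] j6 0.38 t 46.1 F [0.9 0.2 0.7]
```

View pics/s28.png

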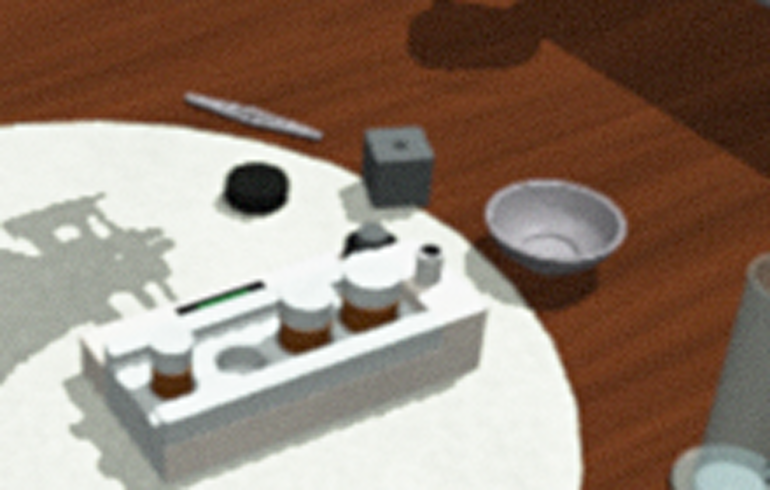

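View pics/top28.png

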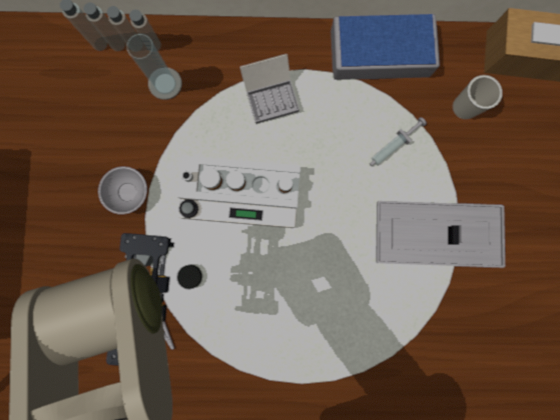

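```bash
python3 - <<'E'
from meas import *
d=np.load("top28d.npy");C=cloud("top",d)
for nm,w,zl in(("v28",[0,-75,0],.07),("v36",[0,25,0],.07),("v40",[0,75,0],.07),("th",[0,122,0],.07)):
    p=w2(w);m=(C[...,2]>zl)&(C[...,2]<.12)&(np.hypot(C[...,0]-p[0],C[...,1]-p[1])<.024);q=C[m];print(nm,m.sum(),np.round(q.mean(0),4),inw(q.mean(0)),np.percentile(q[:,2],[10,90]))
im=cv2.imread("pics/top28.png");cv2.imwrite("pics/bt.png",cv2.resize(im[190:225,170:210],None,fx=14,fy=14,interpolation=cv2.INTER_CUBIC))
for u,v in((187,207),(188,208),(189,207),(187,209)): print(np.round(C[v,u],4))
p=[.5584,.2417];m=(C[...,2]>.048)&(C[...,2]<.07)&(np.hypot(C[...,0]-p[0],C[...,1]-p[1])<.02);q=C[m];print(m.sum(),q.mean(0),q.min(0),q.max(0))
im,d=cv2.imread("pics/scene28.png"),np.load("scene28d.npy");C=cloud("scene",d)
for u,v in((345,183),(346,184),(344,186)): print(np.round(C[v,u],4),im[v,u])
E
```

```text
v28 158 [0.6059 0.0407 0.0787] [ -1.23042796 -76.01774266] [0.07677987 0.08093938]
v36 259 [0.6118 0.1406 0.0789] [-2.0369546  24.03371254] [0.07691265 0.08084735]
v40 324 [0.6148 0.1916 0.079 ] [-2.43071136 75.057712  ] [0.07702721 0.08116181]
th 88 [0.6182 0.2372 0.0786] [ -2.08931152 120.84783343] [0.07623057 0.08092198]
[0.5576 0.2399 0.0544]
[0.5555 0.2375 0.0557]
[0.5573 0.235  0.0582]
[0.5535 0.2396 0.0549]
137 [0.5578179  0.23816263 0.05459111] [0.541744   0.224784   0.04804826] [0.5781855  0.25557321 0.06105501]
[ 0.4875  0.2948 -0.0017] [142 149 143]
[0.5506 0.2448 0.0531] [122 129 121]
[0.5576 0.2331 0.0558] [124 124 113]
```

View pics/bt.png

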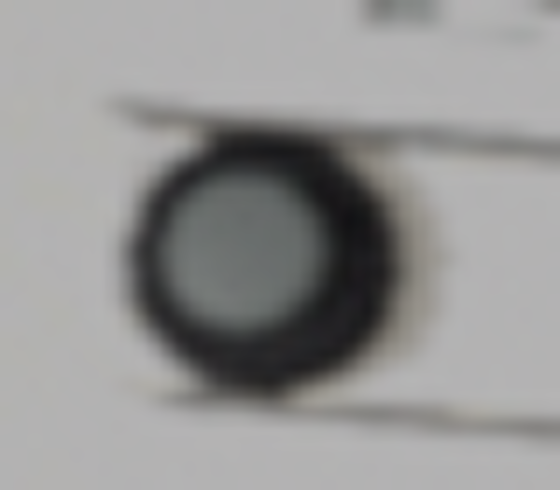

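```bash
python3 - <<'E'
from meas import *
p=atz("top",[187.04,207.4],.055);print(p,inw(p))
plan([p[0]+.0005,p[1],.04],-3.83)
E
```

```text
[0.55677433 0.23961282 0.055     ] [-63.51987775 119.13855836]
now [0.4022 0.2538 0.1375] yaw -3.84 tilt [0.1  0.03] op 0.0047 | twist -0.01 xyz cm [15.57  0.38  9.75] j6 0.38 t 46.2 F [-0.2 -0.4  0.1]
```

```bash
python3 -m pendant '[{"xyz":[0,0,0],"twist":-6.92,"hand":0},{"xyz":[0,0,0],"twist":-6.92,"hand":0},{"xyz":[0,0,0],"twist":-6.92,"hand":0},{"xyz":[0,0,0],"twist":-6.92,"hand":0},{"xyz":[0,0,0],"twist":-6.92,"hand":0},{"xyz":[0,0,0],"twist":-6.92,"hand":0},{"xyz":[0,0,0],"twist":-6.92,"hand":0},{"xyz":[0,0,0],"twist":-6.92,"hand":0},{"xyz":[0,0,0],"twist":-6.92,"hand":0},{"xyz":[0,0,0],"twist":-6.92,"hand":0},{"xyz":[0,0,0],"twist":-6.92,"hand":0},{"xyz":[0,0,0],"twist":-6.92,"hand":0},{"xyz":[0,0,0],"twist":-6.92,"hand":0},{"xyz":[0,0,0],"twist":0,"hand":0},{"xyz":[0,0,0],"twist":0,"hand":0}]' 20
python3 - <<'E'
from meas import *
plan([.5572,.2396,.03],86.17)
E
```

```text
time_s: 47.45
eef_pos: [0.4021, 0.2535, 0.1368]
orientation: [[0.072, 0.997, 0.0], [0.997, -0.072, 0.0], [0.0, 0.0, -1.0]]
wrist_force: [0.1, 0.0, 0.4]
opening: 0.0006
now [0.4021 0.2535 0.1368] yaw 85.87 tilt [0.01 0.  ] op 0.0006 | twist -0.3 xyz cm [-0.35 15.57 10.68] j6 -1.18 t 47.45 F [0.1 0.  0.4]
```

```bash
python3 -m pendant '[{"xyz":[-0.35,0,0],"twist":-0.3,"hand":0},{"xyz":[0,3.1,0],"twist":0,"hand":0},{"xyz":[0,3.1,0],"twist":0,"hand":0},{"xyz":[0,3.1,0],"twist":0,"hand":0},{"xyz":[0,3.1,0],"twist":0,"hand":0},{"xyz":[0,3.15,0],"twist":0,"hand":0},{"xyz":[0,0,3],"twist":0,"hand":0},{"xyz":[0,0,3],"twist":0,"hand":0},{"xyz":[0,0,2],"twist":0,"hand":0},{"xyz":[0,0,1.5],"twist":0,"hand":0},{"xyz":[0,0,0],"twist":0,"hand":0},{"xyz":[0,0,0],"twist":0,"hand":0},{"xyz":[0,0,0],"twist":0,"hand":0}]' 20
python3 - <<'E'
from meas import *
plan([.5572,.2396,.014],86.17)
im,d=eyes.grab_frame("scene")
cv2.imwrite("pics/s29.png",cv2.resize(im[120:240,280:430],None,fx=5,fy=5,interpolation=cv2.INTER_CUBIC))
E
```

```text
time_s: 48.53
eef_pos: [0.5569, 0.2404, 0.0432]
orientation: [[0.063, 0.998, 0.002], [0.998, -0.063, 0.0], [0.001, 0.002, -1.0]]
wrist_force: [0.4, 0.7, 0.1]
opening: 0.0006
now [0.5569 0.2404 0.0432] yaw 86.36 tilt [0.1  0.02] op 0.0006 | twist 0.19 xyz cm [-0.08  0.04  2.92] j6 -1.29 t 48.53 F [0.4 0.7 0.1]
```

View pics/s29.png

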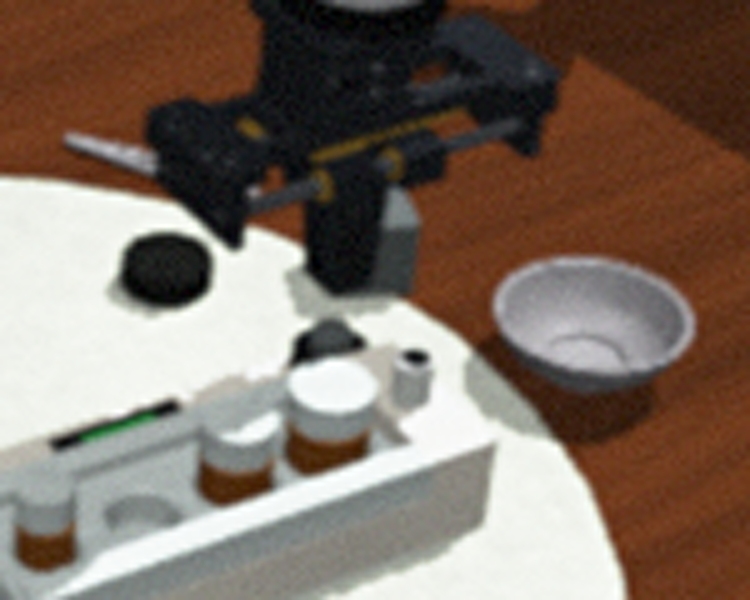

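```bash
python3 -m pendant '[{"xyz":[-0.08,0.04,1],"twist":0,"hand":0},{"xyz":[0,0,1],"twist":0,"hand":0},{"xyz":[0,0,0.5],"twist":0,"hand":0},{"xyz":[0,0,0.2],"twist":0,"hand":0},{"xyz":[0,0,0],"twist":0,"hand":0}]' 20;  python3 -m pendant '[{"xyz":[0,0,0.2],"twist":0,"hand":0},{"xyz":[0,0,0],"twist":0,"hand":0},{"xyz":[0,0,0],"twist":0,"hand":0}]' 20
```

```text
time_s: 49.0
eef_pos: [0.556, 0.2395, 0.0144]
orientation: [[0.062, 0.998, -0.001], [0.998, -0.062, -0.0], [-0.001, -0.001, -1.0]]
wrist_force: [-2.0, -0.7, 2.9]
opening: 0.0005
time_s: 49.25
eef_pos: [0.5564, 0.2396, 0.0132]
orientation: [[0.062, 0.998, 0.0], [0.998, -0.062, -0.0], [-0.0, 0.0, -1.0]]
wrist_force: [-2.0, -1.1, 4.1]
opening: 0.0002
```

```bash
python3 -m pendant '[{"xyz":[0,0,0.2],"twist":0,"hand":0},{"xyz":[0,0,0],"twist":0,"hand":0}]' 20;  python3 -m pendant '[{"xyz":[0,0,0.2],"twist":0,"hand":0},{"xyz":[0,0,0],"twist":0,"hand":0}]' 20; python3 -m pendant '[{"xyz":[0,0,0.1],"twist":0,"hand":0},{"xyz":[0,0,0],"twist":0,"hand":0},{"xyz":[0,0,0],"twist":0,"hand":0}]' 20
```

```text
time_s: 49.42
eef_pos: [0.5566, 0.2397, 0.011]
orientation: [[0.062, 0.998, 0.001], [0.998, -0.062, 0.0], [0.0, 0.001, -1.0]]
wrist_force: [-1.8, -0.8, 4.9]
opening: 0.0001
time_s: 49.58
eef_pos: [0.5567, 0.2397, 0.0105]
orientation: [[0.062, 0.998, 0.001], [0.998, -0.062, 0.0], [0.0, 0.001, -1.0]]
wrist_force: [-6.3, -1.8, 15.0]
opening: 0.0005
time_s: 49.83
eef_pos: [0.5568, 0.2397, 0.0103]
orientation: [[0.062, 0.998, 0.001], [0.998, -0.062, 0.0], [0.0, 0.001, -1.0]]
wrist_force: [-10.3, -3.6, 22.7]
opening: 0.0004
```

```bash
python3 -m pendant '[{"xyz":[0,0,-0.5],"twist":0,"hand":0},{"xyz":[0,0,-2],"twist":0,"hand":0},{"xyz":[0,0,-3],"twist":0,"hand":0},{"xyz":[0,0,-4],"twist":0,"hand":0},{"xyz":[0,0,-3],"twist":0,"hand":0},{"xyz":[0,-3,0],"twist":0,"hand":0},{"xyz":[0,-4,0],"twist":0,"hand":0},{"xyz":[0,-4,0],"twist":0,"hand":0},{"xyz":[0,-4,0],"twist":0,"hand":0},{"xyz":[0,0,0],"twist":0,"hand":0},{"xyz":[0,0,0],"twist":0,"hand":0},{"xyz":[0,0,0],"twist":0,"hand":0}]' 20
python3 - <<'E'
from meas import *
plan([.5572,.2396,.014],86.17)
im,d=eyes.grab_frame("scene");cv2.imwrite("pics/scene30.png",im)
im,d=eyes.grab_frame("top");C=cloud("top",d);cv2.imwrite("pics/top30.png",im)
for nm,w in(("v28",[0,-75,0]),("v36",[0,25,0]),("v40",[0,75,0]),("th",[0,122,0])):
    p=w2(w);m=(C[...,2]>.07)&(C[...,2]<.12)&(np.hypot(C[...,0]-p[0],C[...,1]-p[1])<.024);q=C[m];print(nm,m.sum(),inw(q.mean(0)),np.median(q[:,2]))
m=(C[...,2]>.032)&(C[...,2]<.06)&(abs(C[...,0]-.51)<.03)&(abs(C[...,1]+.315)<.03);print("bar top",C[m].mean(0))
E
```

```text
time_s: 50.83
eef_pos: [0.4076, 0.2492, 0.1332]
orientation: [[0.062, 0.998, 0.002], [0.998, -0.062, 0.0], [0.001, 0.002, -1.0]]
wrist_force: [-0.1, -0.6, 0.2]
opening: 0.0003
now [0.4076 0.2492 0.1332] yaw 86.43 tilt [0.09 0.03] op 0.0003 | twist 0.26 xyz cm [ 0.04 14.99 11.92] j6 -1.21 t 50.83 F [-0.1 -0.6  0.2]
v28 158 [ -1.26143433 -76.01593376] 0.07917908946267098
v36 260 [-1.97811903 24.09613528] 0.07902093512714098
v40 325 [-2.42594668 74.99954626] 0.07920052705140851
th 88 [ -1.93904    120.83991687] 0.07876021817524625
bar top [ 0.51019345 -0.31334725  0.03986299]
```

View pics/scene30.png

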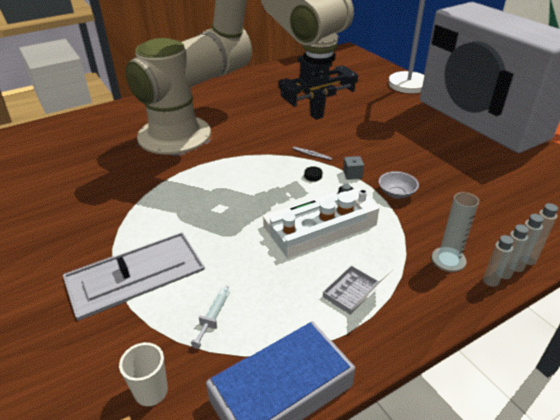

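View pics/top30.png

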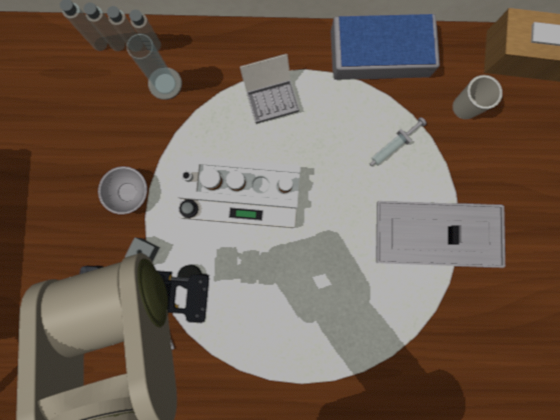

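All in place: the cover lies in the tray with its bar at (454,235) in the top view, the three vials and the thermometer are seated, the button is up, and the arm is clear.

```bash
python3 -c "
from cell import r
print(r.close_job())"
```

```text
the job is handed in; nothing more can be done
None
```

The job is done and handed in at about 51 s of the 210 s allowed. I drew the cover out level along its channel and laid it flat in the tray. I then stood the three vials that were there (28, 36 and 40 mm; no 32 mm vial was in view) in their wells. After that I pushed the thermometer home and pressed the start button to its end stop (about 23 N at the wrist).

**Last checks:**
- **Vials:** in the last top picture the three caps stood at 79 mm, so they are fully seated.
- **Thermometer:** its head top was also at 79 mm, which is fully home.
- **Cover:** the top of its grip bar was at 40 mm, about 18 mm along from the tray centre.
- **Bystanders and arm:** the tin, syringe and bowl looked unmoved in the pictures, and the gripper was clear of everything.
- **Start button:** I did not read its travel afterwards. It looks up in the picture, and the press force is gone.

**What disagreed:**
- **Height reading:** the reported TCP height was about 41 mm below the fingertips as both the pictures and contact showed them. I corrected for that throughout.
- **Seated positions:** the seated vials and thermometer measured 1–2.5 mm off my fitted warmer frame. That is close to the roughly 2 mm camera calibration limit and inside the 6 mm allowed.

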